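# Pull the draught flap shut with the hook pole

### The arm

A 7-joint arm with a two-finger parallel gripper is mounted at the origin on the work surface. World frame = base frame: x ahead of the robot, y to its left, z up, the work surface at z = 0. Lengths are in mm, angles in rad, forces in N, time in s.
With the tool pointing down it reaches from about 425 to 925 mm from the base axis. Payload 6.8 kg.
Tool frame: the origin (TCP) lies on the centre line of the jaws, within the pads' length; the fingertips stand 11 mm ahead of it and the grasp point (between the pads) lies 8 mm behind it; z points along the fingers, x is the direction in which the jaws open and shut, and the axes are right-handed (so a half turn about z gives the same grasp; the last joint's range is limited). The gripper opens to 85 mm and grips with 20 to 120 N. Pads are 22 mm wide; open, the fingers measure 114 mm over their backs; the gripper's body (76 mm by 85 mm) begins 54 mm behind the grasp point. The pads swing forward as they close: fully open they stand 13 mm farther back than shut.
Start: joints at [-0.108, 0.477, 0.022, 1.555, -0.011, 1.109, -0.083], TCP at [675.017, 0.007, 211.908] pointing down, gripper open.
Joint ranges: [-2.96, 2.96], [-0.34, 2.1], [-1.41, 1.46], [0.24, 2.44], [-1.37, 4.51], [0.17, 1.92], [-2.96, 2.96]. Speed limits (rad/s): [2.39, 2.39, 3.14, 3.14, 3.14, 3.14, 3.14].

### API

Orientations are given as a unit quaternion [w, x, y, z].
In Python, from workcell import arm, read_camera, get_calibration, models gives the robot as it stands.
- The arm moves only by the tool drive_tool, never from a script. Its argument "steps" is a list of rows, each an object of numbers: "rx", "ry", "rz": the turn, a rotation vector about the world's x, y, z in rad; "x", "y", "z": the shift along the world's x, y, z in m; "claw": the opening in per cent of the stroke, from 0 (shut) to 100 (fully open). In form: [{"rx": .., "ry": .., "rz": .., "x": .., "y": .., "z": .., "claw": ..}, ...]. A call has 1 to 10 rows; each row is the pose to reach, as a shift and turn from the pose commanded when the call began; what a row does not reach only later rows make up. A row lasts 1/12 s, in which the tool goes at most 41.7 mm and 7.16 degrees, less where a joint would pass 70% of its speed; a pose out of reach is approached as far as the arm can. A call with a gripper value outside its range is refused whole. The fingers move at their own pace and stop on an object; "grip_force" is the grip in N (left out, the last holds). Time passes only in rows, so rows that repeat a pose let the fingers close. It gives the time, the measured TCP pose, the force and the opening at its end, in the units of the state.
- arm.get_state(): the state, without advancing time (a new reading comes with each control period).
- read_camera(name): name is "scene" or "side" or "wrist"; returns (picture, depth): 400x640x3 uint8, blue, green, red; 400x640 float32, mm along the optical axis (not along the pixel's ray), 0 where there is no reading.
- get_calibration(name): a dict with "fx", "fy", "cx", "cy" (pixels), "dist_coeffs" ([k1, k2, p1, p2, k3] as OpenCV has them; the pictures are not rectified), "pose" (4x4, takes a point from camera to world coordinates). Camera axes: x right, y down, z forward; pixel columns grow to the right and rows downward; lengths in mm; the calibration is good to about 2 mm. A picture is of the moment at which its call begins: read the wrist's pose just before it. get_calibration takes no time and is no camera call; for the wrist camera it gives the pose at the moment of the call.
- arm.finish_job(): hands the job in, once; it reports no verdict.
Trained networks look in the newest picture that a camera, given by its name, has taken for a name from the list of things; names that differ only in an ending like _2 or _b are one class to them, and where a whole thing is asked for, a point or a joint stands for the part that bears it (a point fixed in the world has none). Each returns a list of dicts, best first, with "conf" (0 to 1); they miss things now and then, are a little off and sometimes report something else, mostly with a low value. They report only what shows in the picture. A call takes as long as a camera call. They do not tell look-alikes from the thing itself.
- models.boxes_of(camera, label): "position" ([row, column] in pixels, amid what is visible of it).
The state is a dict: "t": time; "joints": joint angles; "dq": joint speeds; "joint_torque": joint torques, N m; "eef_pos": TCP position; "ee_rot": TCP orientation; "ft_force": force on the tool from outside, world axes, zero at the start; "wrist_torque": the same for the moment, N m; "gripper_width": finger opening in mm.
Only numpy, scipy, OpenCV 4.12 (cv2) and the standard library are available. Lean on these libraries where they do the work, as an engineer would, in place of code of your own. Each camera call takes 0.05 s, during which the arm holds its last target.

### The job

Take the hook pole from its rest, put the hook down through the ring eye of the draught flap that leans open, and gently pull the flap towards you until its spring catch snaps and it sits fully home. Then unhook without pulling it open again and lay the pole back on its rest the way it lay. Touch the flap and its steel frame only with the pole, never force them, and leave everything else where it stands.

Things in the scene. Friction and masses are not known exactly. Their poses are not given: they have to be found in the camera images.
- pole_grip (a point): Grip point of the hook pole (loose, about 0.28 kg): its centre of mass, on its axis. The pole lies level in its rest. Axes: x along the pole towards the hook, z up as it lies. Black handle of 24 x 24 mm square section from x = -130 to +45 mm, then a 12 mm round aluminium rod to x = 160 mm, where an 8 mm steel pin with a rounded end is bent straight down.
- pole_tip (a point): Lower end of the pole's pin (the hook): x = 160, y = 0, z = -40 mm from pole_grip, same axes. The pin hangs 34 mm below the underside of the rod.
- rest: Fixed plywood rest: base 240 x 70 x 8 mm, origin under its middle, x towards the hook end, z up. Two notched blocks 26 mm thick at x = -95 (floor 63 mm high, notch 32 mm wide, for the handle) and +95 mm (floor 69, notch 22, for the rod), open above, cheeks 10 mm high. The pole's axis lies 75 mm above the base's underside, pole_grip within 12 mm of the middle. Handle free between the blocks.
- screen: Low galvanised steel frame fixed on the bench, 340 mm wide, open at the top: two uprights 30 x 30 mm at y = -150 and +150 mm, 260 mm high, and a sill 40 mm high. Origin under the middle of the opening; x points through it away from the robot side, y along the frame, z up.
- flap_hinge (a point): Middle of the flap's hinge line on the frame, which runs along y: x = 0, z = 50 mm in the frame of screen. Axes as screen. The ring centre is at x = 200 sin(a) - 26 cos(a), z = 200 cos(a) + 26 sin(a) mm from here, with a the value of flap.
- ring (a point): Centre of the dark steel ring eye on the robot side of the flap near its top edge, mid-width. Inner diameter 20 mm, 5 mm round bar. Axes are the flap's: the hole runs along z, which is vertical when the flap is upright and leans with it. The ring stands 26 mm out from the flap's mid-plane, 200 mm up from the hinge line.
- flap (a joint): Lean of the flap (clear panel in an aluminium frame, 212 x 212 x 12 mm, about 0.3 kg, varies) about its bottom hinge, rad: 0 upright, positive leaning away from the robot side (open). Stiff hinge: it stays where left; about 1 to 3 N at the ring moves it. Home is where a rubber stop meets it: between -0.075 and +0.075 rad, adjusted differently each time, so it must be felt.
- catch_side (a point): Point on the +y upright by the spring catch and the rubber stop (on the keeper), at x = 0, y = 130, z = 200 mm of screen. From about 0.1 rad before home the pull at the ring rises to some 6 to 12 N until the sprung ball snaps over, about 0.03 rad before home; the catch then draws the flap on to the stop and holds it against about 5 N. Over 18 N between pole and flap or frame is forcing it.
- carton: Bystander: cardboard carton 110 x 80 x 60 mm; origin at the centre of its underside.
- tape_roll: Bystander: roll of amber tape 90 across and 48 high mm; origin at the centre of its underside.
- label_roll: Bystander: roll of white labels 80 across and 50 high mm; origin at the centre of its underside.
- scanner: Bystander: hand scanner lying flat, about 150 x 60 x 30 mm; origin at the centre of its underside.
- tub: Bystander: small open blue tub 140 x 100 x 70 mm; origin at the centre of its underside.
- packet: Bystander: flat cardboard packet 90 x 60 x 35 mm; origin at the centre of its underside.
- jar: Bystander: grey plastic jar 64 across and 90 high mm; origin at the centre of its underside.
Mind the look-alikes: they are no part of the job. Of the things that look like the rest, the largest one is meant.

How it is judged:
By the outcome, as a careful person would: the job done as asked, in the order asked, and still so for the second after the job is handed in, with the robot touching nothing.
It also fails if it takes over 72 s, if anything falls off the work surface, if the arm or the gripper's body presses on something with over 40 N, if the wrist force passes 120 N, or if a joint passes its speed limit or range.

## Working session

There is one attempt and no reset: what is moved stays moved. The work goes in short steps, Python scripts to look and compute and a tool call to move; the robot and the scene stay as the last step left them, time stands still between calls to the robot, and variables do not carry over. Pictures are saved under pics/ and viewed, and the job is handed in when it is done.

Besides the shell and the picture viewer there is one more tool, called after "Call:" as name([rows], argument=value, ...), one row to a line, values as JSON. drive_tool: Moves the arm, as the interface text tells. Its arguments: {"type":"object","properties":{"steps":{"type":"array","items":{"type":"object","properties":{"rx":{"type":"number"},"ry":{"type":"number"},"rz":{"type":"number"},"x":{"type":"number"},"y":{"type":"number"},"z":{"type":"number"},"claw":{"type":"number"}}}},"grip_force":{"type":"number"}},"required":["steps"]}

```bash
mkdir -p pics; ls; python3 - <<'E'
from workcell import arm, read_camera, get_calibration, models
import cv2,json
import numpy as np
np.set_printoptions(precision=4,suppress=True)
for n in ["scene","side","wrist"]:
    im,d=read_camera(n); cv2.imwrite(f"pics/{n}0.png",im); np.save(f"pics/{n}0.npy",d)
    c=get_calibration(n); print(n,c["fx"],c["fy"],c["cx"],c["cy"],c["dist_coeffs"]); print(np.array(c["pose"]))
    for l in ["pole_grip","pole_tip","rest","screen","ring","flap","catch_side"]:
        print(l,[(np.round(b["position"]).tolist(),round(b["conf"],2)) for b in models.boxes_of(n,l)][:4])
s=arm.get_state(); print(s)
E
```

```text
pics
scene 378.86202899923614 378.86202899923614 321.30118505851937 204.14191355661697 [-0.0783  0.      0.      0.      0.    ]
[[   0.3883    0.7576   -0.5246 1262.6204]
 [   0.9215   -0.3142    0.2282 -413.0164]
 [   0.008    -0.572    -0.8202 1386.3723]
 [   0.        0.        0.        1.    ]]
pole_grip [([226.0, 286.0], 0.87)]
pole_tip [([228.0, 285.0], 0.58)]
rest [([244.0, 192.0], 0.94), ([192.0, 252.0], 0.91), ([241.0, 285.0], 0.68), ([285.0, 242.0], 0.64)]
screen [([236.0, 380.0], 0.61)]
ring [([231.0, 386.0], 0.93)]
flap [([228.0, 387.0], 0.91)]
catch_side [([236.0, 380.0], 0.71)]
side 463.09748674106316 463.09748674106316 316.5853088294182 205.38026602541132 [-0.0896  0.      0.      0.      0.    ]
[[  -0.8446   -0.3355    0.4172 -121.9776]
 [  -0.5352    0.5123   -0.6717  913.8685]
 [   0.0116   -0.7906   -0.6122 1047.3062]
 [   0.        0.        0.        1.    ]]
pole_grip [([206.0, 349.0], 0.95), ([281.0, 304.0], 0.44)]
pole_tip [([205.0, 350.0], 0.8), ([213.0, 241.0], 0.34), ([191.0, 262.0], 0.17)]
rest [([213.0, 337.0], 0.76), ([230.0, 415.0], 0.75), ([172.0, 4
[... 510 characters left out ...]
[([341.0, 72.0], 0.86)]
rest [([314.0, 139.0], 0.78), ([356.0, 39.0], 0.69)]
screen [([136.0, 335.0], 0.8)]
ring [([106.0, 369.0], 0.9)]
flap [([103.0, 370.0], 0.65)]
catch_side [([133.0, 336.0], 0.56)]
{'t': 1.2, 'joints': array([-0.1081,  0.477 ,  0.0224,  1.5554, -0.0115,  1.1093, -0.0831]), 'dq': array([ 0.0005,  0.0007,  0.0011,  0.0001,  0.0017, -0.0002,  0.0005]), 'joint_torque': array([  0.0005, -59.634 ,   1.6064, -28.155 ,   0.0124,   0.0016,
         0.    ]), 'eef_pos': array([675.0005,   0.021 , 211.902 ]), 'ee_rot': array([-0.,  1., -0., -0.]), 'ft_force': array([-0.1366, -0.3664, -0.0436]), 'wrist_torque': array([ 0.0281,  0.0181, -0.0278]), 'gripper_width': 85.37167598653372}
```

View pics/scene0.png

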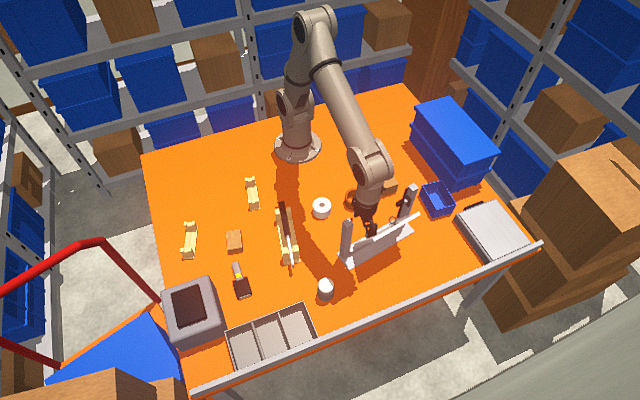

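View pics/side0.png

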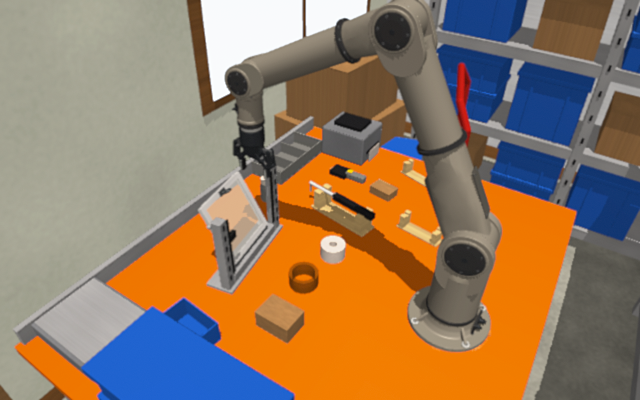

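View pics/wrist0.png

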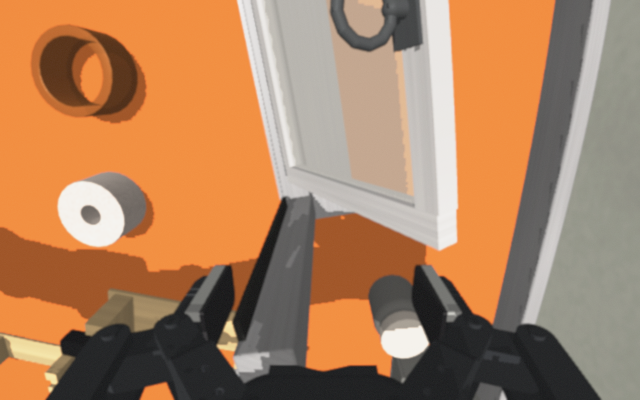

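```bash
cat > h.py <<'E'
import numpy as np,cv2
np.set_printoptions(precision=2,suppress=True)
def cloud(d,c):
    K=np.array([[c["fx"],0,c["cx"]],[0,c["fy"],c["cy"]],[0,0,1]])
    h,w=d.shape
    v,u=np.mgrid[0:h,0:w]
    p=cv2.undistortPoints(np.stack([u,v],-1).reshape(-1,1,2).astype(np.float64),K,np.array(c["dist_coeffs"])).reshape(h,w,2)
    P=np.dstack([p[...,0]*d,p[...,1]*d,d])
    T=np.array(c["pose"])
    W=P@T[:3,:3].T+T[:3,3]
    W[d<=0]=np.nan
    return W
def ray(c,rc):
    K=np.array([[c["fx"],0,c["cx"]],[0,c["fy"],c["cy"]],[0,0,1]])
    p=cv2.undistortPoints(np.array([[[rc[1],rc[0]]]],float),K,np.array(c["dist_coeffs"])).ravel()
    T=np.array(c["pose"]); r=T[:3,:3]@np.array([p[0],p[1],1]); return T[:3,3],r/np.linalg.norm(r)
def tri(a,b):
    (o1,r1),(o2,r2)=a,b
    A=np.stack([r1,-r2],1); s,*_=np.linalg.lstsq(A,o2-o1,rcond=None)
    p1=o1+s[0]*r1;p2=o2+s[1]*r2
    return (p1+p2)/2,np.linalg.norm(p1-p2)
def proj(c,P):
    T=np.linalg.inv(np.array(c["pose"]))
    K=np.array([[c["fx"],0,c["cx"]],[0,c["fy"],c["cy"]],[0,0,1]])
    q,_=cv2.projectPoints(np.asarray(P,float).reshape(-1,1,3),cv2.Rodrigues(T[:3,:3])[0],T[:3,3],K,np.array(c["dist_coeffs"]))
    return q.reshape(-1,2)
E
python3 - <<'E'
from h import *
from workcell import get_calibration
import cv2
for n,boxes in [("scene",[(285,238),(244,192),(192,252),(231,386)]),("side",[(206,349),(213,337),(230,415),(172,411),(214,237)])]:
    c=get_calibration(n); W=cloud(np.load(f"pics/{n}0.npy"),c)
    for r,cc in boxes: print(n,r,cc,W[r,cc])
    im=cv2.imread(f"pics/{n}0.png")
    if n=="scene": crop=im[140:320,170:440]
    else: crop=im[130:310,190:450]
    cv2.imwrite(f"pics/{n}0c.png",cv2.resize(crop,None,fx=2.9,fy=2.9,interpolation=cv2.INTER_CUBIC))
# top-down height map, 2mm/px, both cams
H=np.zeros((500,450,3),np.uint8)  # rows: x 400..1000?; 
for n in ["scene","side"]:
    c=get_calibration(n); W=cloud(np.load(f"pics/{n}0.npy"),c); im=cv2.imread(f"pics/{n}0.png")
    Z=np.full((500,500),-1e9); C=np.zeros((500,500,3),np.uint8)
    P=W.reshape(-1,3); I=im.reshape(-1,3); m=~np.isnan(P[:,0])&(P[:,2]<330)&(P[:,2]>-20); P=P[m];I=I[m]
    o=np.argsort(P[:,2]); P=P[o];I=I[o]
    r=((1000-P[:,0])/2).astype(int); q=((400-P[:,1])/2).astype(int)
    k=(r>=0)&(r<500)&(q>=0)&(q<500)
    for dr in (0,1):
      for dq in (0,1):
        C[np.clip(r[k]+dr,0,499),np.clip(q[k]+dq,0,499)]=I[k]
    cv2.imwrite(f"pics/top_{n}.png",C)
E
```

```text
scene 285 238 [ 615.7  -475.91   20.98]
scene 244 192 [ 358.91 -605.27    4.57]
scene 192 252 [ 197.18 -294.03    6.41]
scene 231 386 [724.17  71.3  241.69]
side 206 349 [ 442.94 -205.4    79.69]
side 213 337 [ 502.91 -232.47    4.64]
side 230 415 [ 227.62 -297.17    6.46]
side 172 411 [ 385.09 -631.43    3.78]
side 214 237 [675.05  97.61 146.39]
```

View pics/scene0c.png

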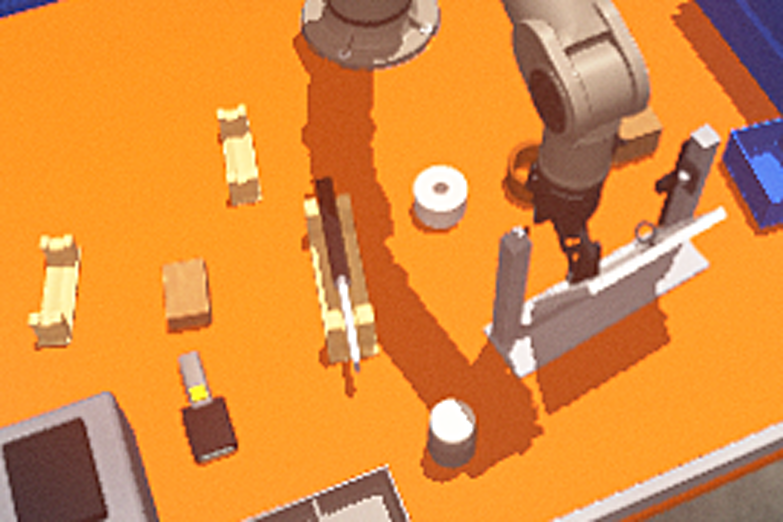

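View pics/side0c.png

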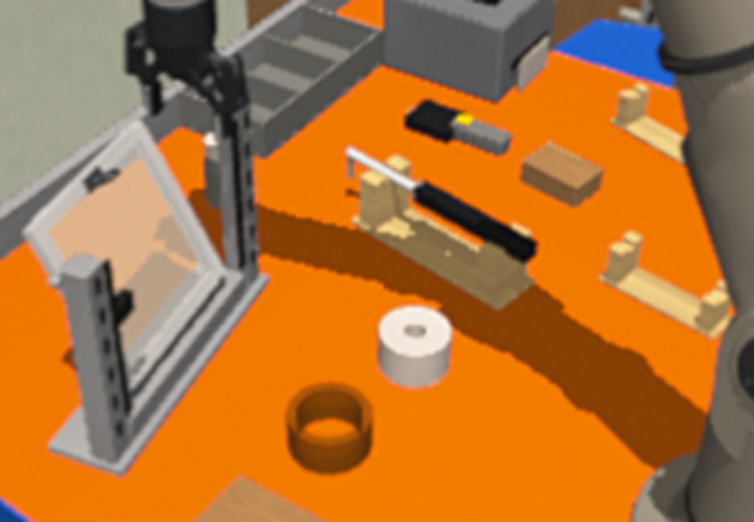

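View pics/top_scene.png

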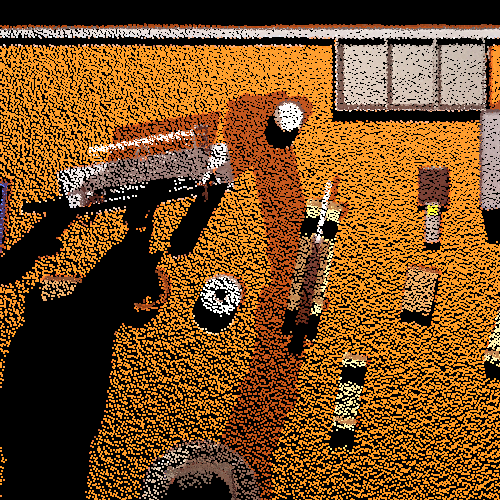

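View pics/top_side.png

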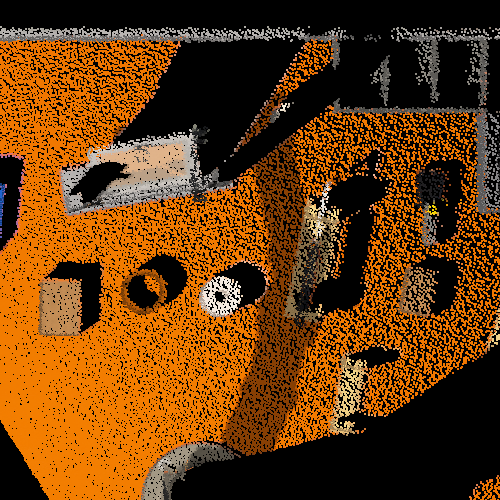

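```bash
python3 - <<'E'
from h import *
from workcell import get_calibration
cl={}
for n in ["scene","side","wrist"]:
    c=get_calibration(n); W=cloud(np.load(f"pics/{n}0.npy"),c); cl[n]=(W,cv2.imread(f"pics/{n}0.png"),c)
# table plane check
for n in cl:
    W,im,c=cl[n]; b=im.astype(int); m=(b[...,2]>200)&(b[...,1]>90)&(b[...,1]<170)&(b[...,0]<60)&(np.abs(W[...,2])<15); print(n,"table z",np.nanmedian(W[m][:,2]))
# rest base: pts in region z 4..12, yellowish
for n in ["scene","side"]:
    W,im,c=cl[n]
    R=(W[...,0]>350)&(W[...,0]<700)&(W[...,1]>-310)&(W[...,1]<-150)
    for lo,hi in [(4,14),(55,66),(70,90)]:
        m=R&(W[...,2]>lo)&(W[...,2]<hi); P=W[m]
        if len(P)<5: continue
        r=cv2.minAreaRect(P[:,:2].astype(np.float32)); print(n,lo,len(P),P.mean(0),r)
    # pole: dark or silver z>72
    dark=R&(im.max(-1)<70)&(W[...,2]>66)&(W[...,2]<100); P=W[dark]
    v=cv2.fitLine(P[:,:2].astype(np.float32),cv2.DIST_HUBER,0,.01,.01).ravel(); s=(P[:,:2]-v[2:])@v[:2]
    print(n,"handle",v,np.degrees(np.arctan2(v[1],v[0])),"ends",v[2:]+s.min()*v[:2],v[2:]+s.max()*v[:2],s.max()-s.min(),P[:,2].min(),np.median(P[:,2]),P[:,2].max())
# flap plane in side / wrist
for n in ["side","wrist","scene"]:
    W,im,c=cl[n]
    m=(W[...,0]>560)&(W[...,0]<800)&(W[...,1]>-80)&(W[...,1]<250)&(W[...,2]>60)&(W[...,2]<250)
    P=W[m]
    print(n,len(P))
    if len(P)<100: continue
    rng=np.random.default_rng(0);best=0
    for _ in range(600):
        a=P[rng.choice(len(P),3,False)]; nn=np.cross(a[1]-a[0],a[2]-a[0]); L=np.linalg.norm(nn)
        if L<500: continue
        nn/=L; 
        if abs(nn[0])<.5: continue
        k=np.abs((P-a[0])@nn)<3
        if k.sum()>best: best=k.sum();bk=k
    Q=P[bk]; ctr=Q.mean(0); u,s,vt=np.linalg.svd(Q-ctr,full_matrices=False); nn=vt[2]*np.sign(vt[2][0])
    print(" plane n",nn,"lean",np.arcsin(-nn[2]),"yaw",np.degrees(np.arctan2(nn[1],nn[0])),best,"ctr",ctr)
    print(" ext",Q.min(0),Q.max(0))
# uprights: from scene top z>255
for n in ["scene","wrist","side"]:
    W,im,c=cl[n]
    for ylo,yhi in [(-110,-20),(180,300)]:
        m=(W[...,0]>560)&(W[...,0]<760)&(W[...,1]>ylo)&(W[...,1]<yhi)&(W[...,2]>254)&(W[...,2]<266); P=W[m]
        if len(P)>4: print(n,"upright top",len(P),P.mean(0),P.min(0),P.max(0))
E
```

```text
scene table z 0.21109410437452425
side table z -0.1464551205292537
wrist table z 0.9749833863785398
scene 4 539 [ 532.6  -233.06    6.98] ((528.487060546875, -230.02505493164062), (158.20970153808594, 342.7274169921875), 89.91334533691406)
scene 55 45 [ 509.91 -231.95   60.73] ((507.468505859375, -231.2792205810547), (63.81585693359375, 267.07098388671875), 78.94007110595703)
scene 70 407 [ 494.02 -229.58   81.03] ((496.01385498046875, -229.80075073242188), (66.06204223632812, 295.0182800292969), 79.0374526977539)Traceback (most recent call last):
  File "<stdin>", line 19, in <module>
cv2.error: OpenCV(4.12.0) /io/opencv/modules/imgproc/src/linefit.cpp:50: error: (-215:Assertion failed) count > 0 in function 'fitLine2D_wods'
```

```bash
cat > fit.py <<'E'
from h import *
from workcell import get_calibration
cl={}
for n in ["scene","side","wrist"]:
    c=get_calibration(n); W=cloud(np.load(f"pics/{n}0.npy"),c); cl[n]=(W,cv2.imread(f"pics/{n}0.png"),c)
for n in ["scene","side"]:
    W,im,c=cl[n]
    R=(W[...,0]>350)&(W[...,0]<700)&(W[...,1]>-310)&(W[...,1]<-150)
    sat=im.max(-1).astype(int)-im.min(-1)
    dark=R&(im.max(-1)<120)&(sat<70)&(W[...,2]>72)&(W[...,2]<100); P=W[dark]; print(len(P))
    v=cv2.fitLine(P[:,:2].astype(np.float32),cv2.DIST_HUBER,0,.01,.01).ravel(); v[:2]*=np.sign(v[0]); s=(P[:,:2]-v[2:])@v[:2]
    print(n,"handle",np.degrees(np.arctan2(v[1],v[0])),"ends",v[2:]+s.min()*v[:2],v[2:]+s.max()*v[:2],s.max()-s.min(),P[:,2].min(),np.median(P[:,2]),P[:,2].max())
    r=R&(sat<40)&(im.max(-1)>130)&(W[...,2]>66)&(W[...,2]<100);P=W[r];
    if len(P)>5:
        v=cv2.fitLine(P[:,:2].astype(np.float32),cv2.DIST_HUBER,0,.01,.01).ravel(); v[:2]*=np.sign(v[0]); s=(P[:,:2]-v[2:])@v[:2]
        print(n,"rod",len(P),np.degrees(np.arctan2(v[1],v[0])),"ends",v[2:]+s.min()*v[:2],v[2:]+s.max()*v[:2],s.max()-s.min(),np.median(P[:,2]))
for n in ["side","wrist","scene"]:
    W,im,c=cl[n]
    m=(W[...,0]>560)&(W[...,0]<800)&(W[...,1]>-80)&(W[...,1]<250)&(W[...,2]>60)&(W[...,2]<250)
    P=W[m]
    print(n,len(P))
    if len(P)<100: continue
    rng=np.random.default_rng(0);best=0
    for _ in range(600):
        a=P[rng.choice(len(P),3,False)]; nn=np.cross(a[1]-a[0],a[2]-a[0]); L=np.linalg.norm(nn)
        if L<500: continue
        nn/=L; 
        if abs(nn[0])<.5: continue
        k=np.abs((P-a[0])@nn)<3
        if k.sum()>best: best=k.sum();bk=k
    Q=P[bk]; ctr=Q.mean(0); u,s,vt=np.linalg.svd(Q-ctr,full_matrices=False); nn=vt[2]*np.sign(vt[2][0])
    print(" plane n",nn,"lean",np.arcsin(-nn[2]),"yaw",np.degrees(np.arctan2(nn[1],nn[0])),best,"ctr",ctr)
    print(" ext",Q.min(0),Q.max(0))
for n in ["scene","wrist","side"]:
    W,im,c=cl[n]
    for ylo,yhi in [(-110,-20),(180,300)]:
        m=(W[...,0]>560)&(W[...,0]<760)&(W[...,1]>ylo)&(W[...,1]<yhi)&(W[...,2]>254)&(W[...,2]<266); P=W[m]
        if len(P)>4: print(n,"upright top",len(P),P.mean(0),P.min(0),P.max(0))
E
python3 fit.py
```

```text
14
scene handle -8.198583 ends [ 355.55 -204.12] [ 519.63 -227.76] 165.77417677025755 82.39075020430096 86.52239512312963 90.08609235433096
scene rod 77 -10.970476 ends [ 516.38 -233.7 ] [ 640.84 -257.83] 126.77135586373859 79.73118807818423
317
side handle -10.348159 ends [ 350.03 -194.33] [ 521.6  -225.66] 174.40371182660243 72.05014781278874 84.35386756823618 91.67121589175531
side rod 78 -11.745001 ends [ 518.01 -230.21] [ 633.84 -254.3 ] 118.3098679750391 78.43056830707377
side 3631
 plane n [ 0.88  0.13 -0.45] lean 0.4690125826733575 yaw 8.355916763636447 1818 ctr [674.19  95.44 149.52]
 ext [612.25 -34.24  60.04] [733.58 227.5  241.64]
wrist 47405
 plane n [ 0.89  0.12 -0.45] lean 0.4654179683925825 yaw 7.715904689841453 31697 ctr [689.14  73.78 175.22]
 ext [619.83 -54.64  60.01] [732.34 163.6  243.15]
scene 1021
 plane n [ 0.88  0.16 -0.44] lean 0.45925516946839035 yaw 10.23535160204636 272 ctr [679.79 110.17 164.87]
 ext [607.53 -58.6   60.9 ] [734.56 249.19 246.6 ]
scene upright top 68 [651.44 -44.76 259.11] [633.8  -59.88 254.48] [668.04 -27.23 264.22]
scene upright top 56 [602.07 248.5  259.07] [586.29 233.52 255.26] [618.87 266.09 264.32]
wrist upright top 1800 [646.44 -33.35 259.43] [631.62 -48.11 254.  ] [663.2  -26.38 262.25]
side upright top 6 [631.76 -37.81 257.16] [628.   -51.96 254.1 ] [633.85 -29.5  259.96]
side upright top 89 [597.1  253.32 258.88] [582.87 236.43 254.03] [614.3  268.87 263.63]
```

Call:
drive_tool([
  {"z":0.04},
  {"z":0.08},
  {"z":0.12,"y":0.02},
  {"z":0.14,"y":0.05},
  {"z":0.14,"y":0.05},
  {"z":0.14,"y":0.05},
])

```text
invalid input
```

```bash
cat > look.py <<'E'
import sys
from h import *
from workcell import arm,read_camera,get_calibration,models
tag=sys.argv[1]; n=sys.argv[2]
s=arm.get_state(); c=get_calibration(n); im,d=read_camera(n); 
cv2.imwrite(f"pics/{tag}.png",im); np.save(f"pics/{tag}.npy",d); import pickle; pickle.dump(c,open(f"pics/{tag}.pkl","wb"))
print(s["t"],s["eef_pos"],s["ee_rot"],s["ft_force"],s["gripper_width"])
W=cloud(d,c)
for l in sys.argv[3:]:
    for b in models.boxes_of(n,l)[:2]:
        r,q=b["position"]; print(l,np.round([r,q],1),round(b["conf"],2),W[int(r),int(q)])
E
python3 look.py w1 wrist ring flap
```

```text
1.2 [675.     0.02 211.9 ] [-0.  1. -0. -0.] [-0.14 -0.37 -0.04] 85.37167598653372
ring [107.3 370.2] 0.86 [700.17  77.53 196.08]
flap [104.2 367.6] 0.71 [698.84  79.04 193.29]
flap [207.4 103.5] 0.69 [427.08 -31.68  50.73]
```

View pics/w1.png

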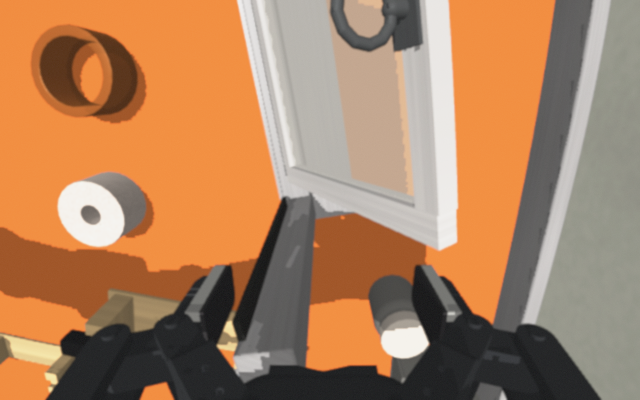

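Moves seem to need all fields; I'll give complete rows.

Call:
drive_tool([
  {"rx":0,"ry":0,"rz":0,"x":0,"y":0,"z":0.04,"claw":100},
  {"rx":0,"ry":0,"rz":0,"x":0,"y":0,"z":0.08,"claw":100},
  {"rx":0,"ry":0,"rz":0,"x":0,"y":0.02,"z":0.12,"claw":100},
  {"rx":0,"ry":0,"rz":0,"x":0,"y":0.05,"z":0.14,"claw":100},
  {"rx":0,"ry":0,"rz":0,"x":0,"y":0.05,"z":0.14,"claw":100},
  {"rx":0,"ry":0,"rz":0,"x":0,"y":0.05,"z":0.14,"claw":100},
])

```text
t: 1.85
eef_pos: [675.6, 53.1, 353.9]
ee_rot: [-0.001, 1.0, 0.002, 0.002]
ft_force: [-0.7, -0.3, -1.5]
gripper_width: 84.9
```

```bash
python3 look.py w1b wrist ring
```

```text
1.85 [675.61  53.11 353.86] [-0.  1.  0.  0.] [-0.68 -0.27 -1.51] 84.93138993065068
ring [109.9 333.9] 0.78 [683.48 126.33 245.99]
```

View pics/w1b.png

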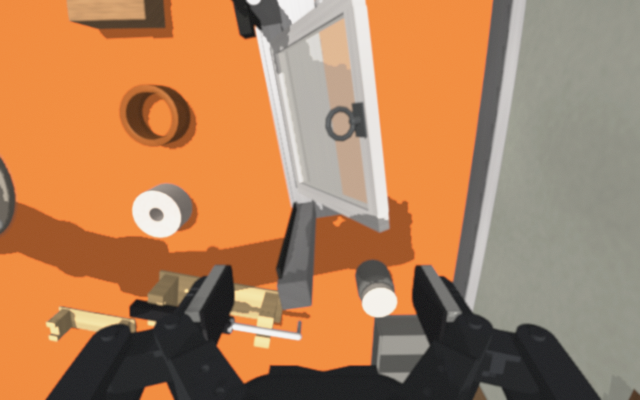

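```bash
python3 - <<'E'
from h import *
import pickle
c=pickle.load(open("pics/w1b.pkl","rb")); im=cv2.imread("pics/w1b.png"); W=cloud(np.load("pics/w1b.npy"),c)
o,r=ray(c,(124,341)); print("hole ray at z240",o+r*(240-o[2])/r[2])
m=np.zeros(im.shape[:2],bool); m[100:148,322:358]=1; m&=im.max(-1)<110
P=W[m]; print(len(P),np.nanmedian(P,0),np.nanmin(P,0),np.nanmax(P,0))
m2=m&(W[...,2]>225); ys,xs=np.where(m2); print(xs.min(),xs.max(),ys.min(),ys.max(), W[m2].mean(0))
# flap plane
m=(W[...,0]>560)&(W[...,0]<800)&(W[...,1]>-20)&(W[...,1]<230)&(W[...,2]>70)&(W[...,2]<250)
cv2.imwrite("pics/ringcrop.png",cv2.resize(im[80:170,280:400],None,fx=6,fy=6,interpolation=cv2.INTER_CUBIC))
for ylo,yhi in [(-110,-20),(180,300)]:
    k=(W[...,0]>560)&(W[...,0]<760)&(W[...,1]>ylo)&(W[...,1]<yhi)&(W[...,2]>254)&(W[...,2]<266); P=W[k]
    if len(P)>4: print("upright",len(P),P.mean(0),cv2.minAreaRect(P[:,:2].astype(np.float32)))
P=W[m];rng=np.random.default_rng(0);best=0
for _ in range(600):
    a=P[rng.choice(len(P),3,False)]; nn=np.cross(a[1]-a[0],a[2]-a[0]); L=np.linalg.norm(nn)
    if L<500: continue
    nn/=L
    if abs(nn[0])<.5: continue
    k=np.abs((P-a[0])@nn)<2
    if k.sum()>best: best=k.sum();bk=k
Q=P[bk]; ctr=Q.mean(0); u,s,vt=np.linalg.svd(Q-ctr,full_matrices=False); nn=vt[2]*np.sign(vt[2][0])
print("plane",nn,"lean",np.arcsin(-nn[2]),"yaw",np.degrees(np.arctan2(nn[1],nn[0])),best,len(P),ctr,Q.max(0))
E
```

```text
hole ray at z240 [690.7  113.72 240.  ]
494 [695.78 116.17 240.27] [677.73 100.47 225.36] [706.12 131.02 250.33]
326 357 103 140 [693.45 115.66 240.46]
upright 899 [648.3  -41.7  260.26] ((648.0488891601562, -43.328125), (29.569602966308594, 30.67845916748047), 9.87382698059082)
plane [ 0.89  0.13 -0.45] lean 0.46127312848300517 yaw 8.631905828163449 11844 19630 [678.86 115.14 167.35] [731.98 221.54 242.95]
```

View pics/ringcrop.png

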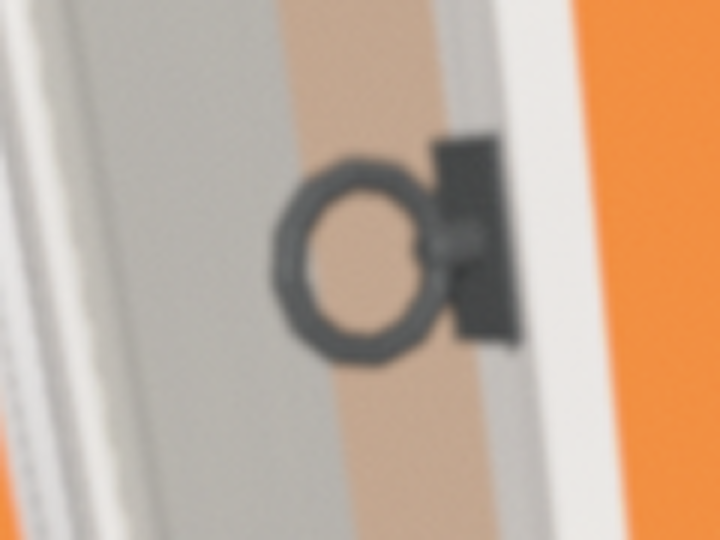

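Call:
drive_tool([
  {"rx":0,"ry":0,"rz":0.12,"x":-0.02,"y":-0.03,"z":0,"claw":100},
  {"rx":0,"ry":0,"rz":0.24,"x":-0.04,"y":-0.06,"z":0,"claw":100},
  {"rx":0,"ry":0,"rz":0.36,"x":-0.06,"y":-0.09,"z":0,"claw":100},
  {"rx":0,"ry":0,"rz":0.48,"x":-0.08,"y":-0.12,"z":0,"claw":100},
  {"rx":0,"ry":0,"rz":0.6,"x":-0.1,"y":-0.15,"z":-0.01,"claw":100},
  {"rx":0,"ry":0,"rz":0.72,"x":-0.12,"y":-0.18,"z":-0.02,"claw":100},
  {"rx":0,"ry":0,"rz":0.84,"x":-0.14,"y":-0.21,"z":-0.03,"claw":100},
  {"rx":0,"ry":0,"rz":0.96,"x":-0.16,"y":-0.24,"z":-0.04,"claw":100},
  {"rx":0,"ry":0,"rz":1.08,"x":-0.18,"y":-0.26,"z":-0.05,"claw":100},
  {"rx":0,"ry":0,"rz":1.2,"x":-0.197,"y":-0.275,"z":-0.06,"claw":100},
])

```text
t: 2.78
eef_pos: [474.5, -228.8, 290.0]
ee_rot: [-0.001, 0.825, 0.565, -0.001]
ft_force: [-0.2, 0.2, 0.8]
gripper_width: 85.7
```

Call:
drive_tool([
  {"rx":0,"ry":0,"rz":0.09,"x":0,"y":0,"z":0,"claw":100},
  {"rx":0,"ry":0,"rz":0.18,"x":0,"y":0,"z":0,"claw":100},
  {"rx":0,"ry":0,"rz":0.18,"x":0,"y":0,"z":0,"claw":100},
  {"rx":0,"ry":0,"rz":0.18,"x":0,"y":0,"z":0,"claw":100},
])

```text
t: 3.12
eef_pos: [477.0, -225.7, 290.9]
ee_rot: [-0.001, 0.773, 0.635, -0.001]
ft_force: [0.3, -0.1, 0.1]
gripper_width: 85.5
```

```bash
python3 look.py w2 wrist pole_grip rest; python3 look.py s2 side pole_grip
```

```text
3.1167 [ 477.   -225.74  290.95] [-0.    0.77  0.63 -0.  ] [ 0.25 -0.08  0.14] 85.45372860027746
pole_grip [ 69.9 575.1] 0.67 [420.35 142.74   1.14]
rest [119.8  46.5] 0.66 [ 339.06 -607.7     6.81]
rest [166.6 332.6] 0.59 [ 490.05 -215.46    9.57]
3.2667 [ 477.86 -225.06  291.55] [-0.    0.77  0.64 -0.  ] [-0.5   0.78 -0.22] 85.64342722279417
pole_grip [206.5 346.7] 0.66 [ 456.35 -209.16   71.54]
pole_grip [314.9 278.2] 0.34 [381.7  290.45  62.06]
```

View pics/w2.png

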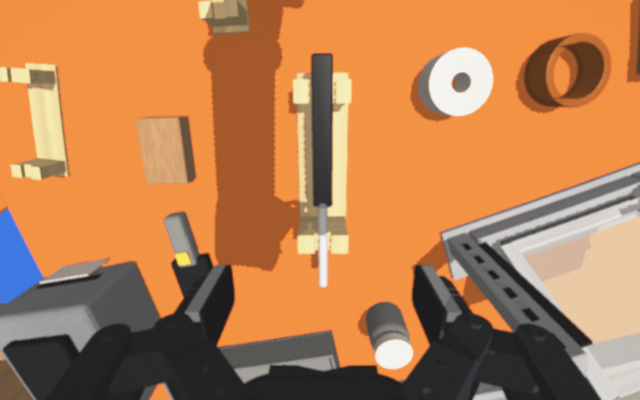

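```bash
cat > pole.py <<'E'
from h import *
import pickle,sys
tag=sys.argv[1]; r0,r1,c0,c1=map(int,sys.argv[2:6])
c=pickle.load(open(f"pics/{tag}.pkl","rb")); im=cv2.imread(f"pics/{tag}.png"); W=cloud(np.load(f"pics/{tag}.npy"),c)
B=np.zeros(im.shape[:2],bool); B[r0:r1,c0:c1]=1
sat=im.max(-1).astype(int)-im.min(-1)
for nm,m in [("handle",B&(im.max(-1)<75)&(sat<40)&(W[...,2]>78)&(W[...,2]<95)),("rod",B&(im.max(-1)>90)&(sat<35)&(W[...,2]>66)&(W[...,2]<92))]:
    P=W[m]; v=cv2.fitLine(P[:,:2].astype(np.float32),cv2.DIST_HUBER,0,.01,.01).ravel(); v[:2]*=np.sign(v[0]); s=(P[:,:2]-v[2:])@v[:2]
    print(nm,len(P),"yaw",np.degrees(np.arctan2(v[1],v[0])),"ends",v[2:]+s.min()*v[:2],v[2:]+s.max()*v[:2],s.max()-s.min(),"z",np.median(P[:,2]),np.percentile(P[:,2],[5,95]))
    q=(P[:,:2]-v[2:])@np.array([-v[1],v[0]]); print("  width",np.percentile(q,[1,99]))
    if nm=="handle": print("  grip est",(v[2:]+s.min()*v[:2])+130*v[:2],(v[2:]+s.max()*v[:2])-45*v[:2])
m=B&(W[...,2]>4)&(W[...,2]<13)&(sat>40); P=W[m]; print("base",cv2.minAreaRect(P[:,:2].astype(np.float32)),np.median(P[:,2]))
m=B&(W[...,2]>70)&(W[...,2]<84)&(sat>50); P=W[m]; print("cheeks",cv2.minAreaRect(P[:,:2].astype(np.float32)),np.median(P[:,2]))
E
python3 pole.py w2 45 300 285 365
```

```text
handle 1984 yaw -7.7399383 ends [ 350.85 -209.87] [ 519.55 -232.8 ] 170.2510858966212 z 87.80905803069803 [86.5  89.01]
  width [-11.06  13.4 ]
  grip est [ 479.67 -227.38] [ 474.96 -226.74]
rod 802 yaw -12.652504 ends [ 352.7  -195.93] [ 638.07 -259.99] 292.47368614490904 z 81.42036839367779 [78.76 88.11]
  width [-15.78   7.22]
base ((458.43798828125, -222.91021728515625), (81.4609146118164, 222.62619018554688), 75.37712860107422) 8.758047630181892
cheeks ((504.9649963378906, -233.0050506591797), (65.80458068847656, 264.35284423828125), 78.9586410522461) 75.07887916229026
```

```bash
python3 look.py w3 wrist rest; python3 - <<'E'
from h import *
import pickle
c=pickle.load(open("pics/w3.pkl","rb")); im=cv2.imread("pics/w3.png"); 
W=cloud(np.load("pics/w3.npy"),c)
cv2.imwrite("pics/w3c.png",cv2.resize(im[45:300,280:370],None,fx=6,fy=2.3,interpolation=cv2.INTER_NEAREST))
for r in range(60,290,12):
    z=W[r,285:360,2]; k=np.where(z>(84 if r<205 else 77))[0]
    k2=np.where(im[r,285:360].max(-1)<95)[0]
    u=(k.min()+k.max())/2+285 if len(k) else 0
    h=87 if r<205 else 81
    o,d=ray(c,(r,u)); p=o+d*(h-o[2])/d[2]
    print(r,k.min()+285 if len(k) else 0,k.max()+285 if len(k) else 0,(k2.min()+285,k2.max()+285) if len(k2) else 0,p)
E
```

```text
3.3667 [ 478.08 -224.88  291.77] [-0.    0.77  0.64 -0.  ] [ 0.67 -0.64 -0.4 ] 85.3273660243025
rest [117.4  43. ] 0.96 [ 338.03 -611.9     6.42]
rest [ 16.8 224.1] 0.81 [ 283.54 -305.26   44.37]
60 311 331 (np.int64(312), np.int64(330)) [ 358.3  -203.98   87.  ]
72 310 331 (np.int64(311), np.int64(330)) [ 370.19 -206.87   87.  ]
84 310 331 (np.int64(311), np.int64(330)) [ 382.4  -209.28   87.  ]
96 310 331 (np.int64(312), np.int64(330)) [ 394.82 -211.73   87.  ]
108 311 331 (np.int64(311), np.int64(331)) [ 407.58 -213.68   87.  ]
120 311 331 (np.int64(312), np.int64(330)) [ 420.49 -216.22   87.  ]
132 311 331 (np.int64(312), np.int64(330)) [ 433.66 -218.81   87.  ]
144 311 331 (np.int64(312), np.int64(330)) [ 447.11 -221.46   87.  ]
156 311 331 (np.int64(312), np.int64(329)) [ 460.85 -224.16   87.  ]
168 311 330 (np.int64(312), np.int64(329)) [ 474.8  -227.51   87.  ]
180 312 330 (np.int64(312), np.int64(329)) [ 489.3  -229.77   87.  ]
192 312 330 (np.int64(313), np.int64(329)) [ 504.05 -232.67   87.  ]
204 312 330 (np.int64(313), np.int64(328)) [ 519.17 -235.65   87.  ]
216 317 325 0 [ 536.95 -239.19   81.  ]
228 317 325 0 [ 553.14 -242.38   81.  ]
240 296 346 0 [ 569.8  -245.66   81.  ]
252 297 346 0 [ 587.06 -248.39   81.  ]
264 317 325 0 [ 604.58 -252.52   81.  ]
276 318 325 0 [ 622.91 -255.44   81.  ]
288 0 0 0 [ 560.08 -738.4    81.  ]
```

View pics/w3c.png

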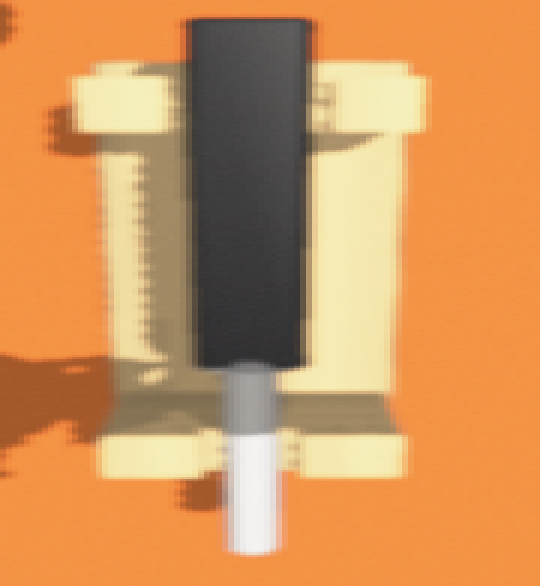

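Call:
drive_tool([
  {"rx":0,"ry":0,"rz":0,"x":-0.001,"y":-0.002,"z":-0.04,"claw":100},
  {"rx":0,"ry":0,"rz":0,"x":-0.001,"y":-0.002,"z":-0.08,"claw":100},
  {"rx":0,"ry":0,"rz":0,"x":-0.001,"y":-0.002,"z":-0.12,"claw":100},
  {"rx":0,"ry":0,"rz":0,"x":-0.001,"y":-0.002,"z":-0.16,"claw":100},
  {"rx":0,"ry":0,"rz":0,"x":-0.001,"y":-0.002,"z":-0.19,"claw":100},
  {"rx":0,"ry":0,"rz":0,"x":-0.001,"y":-0.002,"z":-0.21,"claw":100},
  {"rx":0,"ry":0,"rz":0,"x":-0.001,"y":-0.002,"z":-0.225,"claw":100},
  {"rx":0,"ry":0,"rz":0,"x":-0.001,"y":-0.002,"z":-0.225,"claw":100},
  {"rx":0,"ry":0,"rz":0,"x":-0.001,"y":-0.002,"z":-0.225,"claw":100},
  {"rx":0,"ry":0,"rz":0,"x":-0.001,"y":-0.002,"z":-0.225,"claw":100},
])

```text
t: 4.3
eef_pos: [477.9, -227.3, 67.9]
ee_rot: [0.001, 0.771, 0.636, 0.0]
ft_force: [0.5, 0.6, 0.1]
gripper_width: 85.5
```

```bash
python3 look.py w4 wrist; python3 look.py s4 side
```

```text
4.3 [ 477.93 -227.26   67.93] [0.   0.77 0.64 0.  ] [0.53 0.58 0.05] 85.45109184068188
4.35 [ 478.14 -227.38   68.27] [0.   0.77 0.64 0.  ] [-0.45 -0.13 -0.34] 85.58954208757415
```

View pics/w4.png

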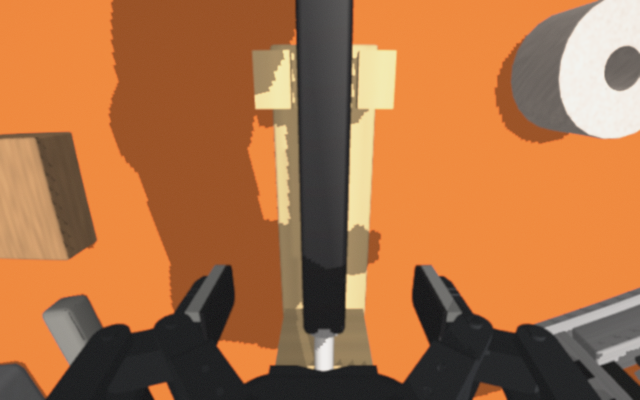

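Call:
drive_tool([
  {"rx":0,"ry":0,"rz":0,"x":0,"y":0,"z":0,"claw":0},
  {"rx":0,"ry":0,"rz":0,"x":0,"y":0,"z":0,"claw":0},
  {"rx":0,"ry":0,"rz":0,"x":0,"y":0,"z":0,"claw":0},
  {"rx":0,"ry":0,"rz":0,"x":0,"y":0,"z":0,"claw":0},
  {"rx":0,"ry":0,"rz":0,"x":0,"y":0,"z":0,"claw":0},
  {"rx":0,"ry":0,"rz":0,"x":0,"y":0,"z":0,"claw":0},
  {"rx":0,"ry":0,"rz":0,"x":0,"y":0,"z":0,"claw":0},
  {"rx":0,"ry":0,"rz":0,"x":0,"y":0,"z":0,"claw":0},
], grip_force=100)

```text
t: 5.07
eef_pos: [478.3, -224.6, 70.0]
ee_rot: [-0.001, 0.771, 0.637, 0.001]
ft_force: [-9.3, 11.2, 35.3]
gripper_width: 1.2
```

```bash
python3 look.py w5 wrist; python3 look.py s5 side; python3 look.py c5 scene; python3 - <<'E'
import cv2
a=cv2.imread("pics/w5.png"); b=cv2.imread("pics/s5.png")[160:280,270:430]; c=cv2.imread("pics/c5.png")[180:290,220:360]
import numpy as np
cv2.imwrite("pics/m5.png",np.vstack([cv2.resize(a,(480,300)),np.hstack([cv2.resize(b,(240,200)),cv2.resize(c,(240,200))])]))
E
```

```text
5.0667 [ 478.26 -224.57   70.02] [-0.    0.77  0.64  0.  ] [-9.31 11.17 35.28] 1.1594451893877484
5.1167 [ 478.22 -224.67   70.05] [-0.    0.77  0.64  0.  ] [-9.07 10.18 34.98] 1.2586408897280477
5.1667 [ 478.21 -224.7    70.07] [-0.    0.77  0.64  0.  ] [-8.69  9.32 35.35] 0.6568448978042377
```

View pics/m5.png

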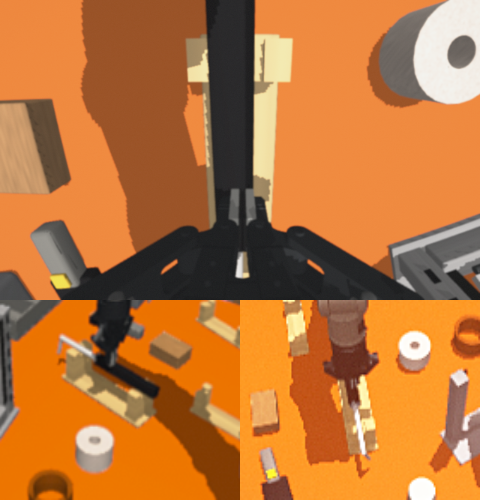

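```bash
python3 - <<'E'
import cv2,numpy as np
a=cv2.imread("pics/w5.png")[200:400,200:440]; b=cv2.imread("pics/s5.png")[150:270,280:400]; c=cv2.imread("pics/c5.png")[170:290,230:350]
cv2.imwrite("pics/m5a.png",cv2.resize(a,(720,600),interpolation=cv2.INTER_CUBIC))
cv2.imwrite("pics/m5b.png",np.hstack([cv2.resize(b,(400,400),interpolation=cv2.INTER_CUBIC),cv2.resize(c,(400,400),interpolation=cv2.INTER_CUBIC)]))
E
```

```text
(no output)
```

View pics/m5a.png

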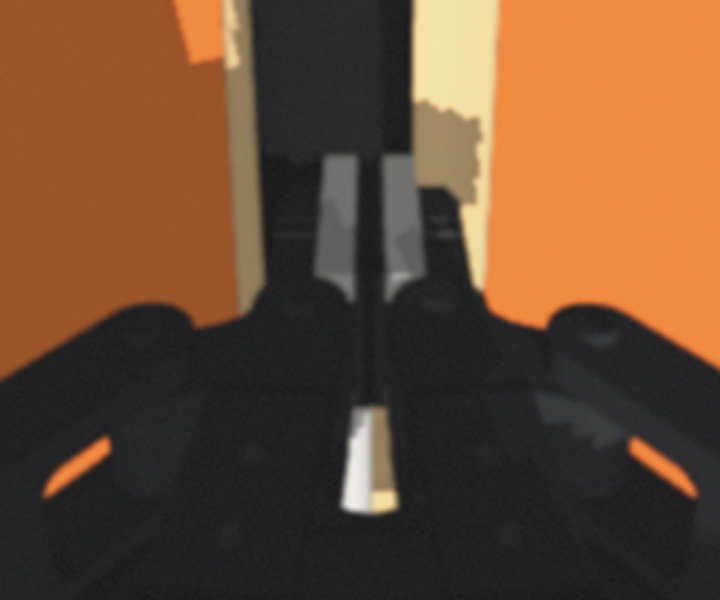

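View pics/m5b.png

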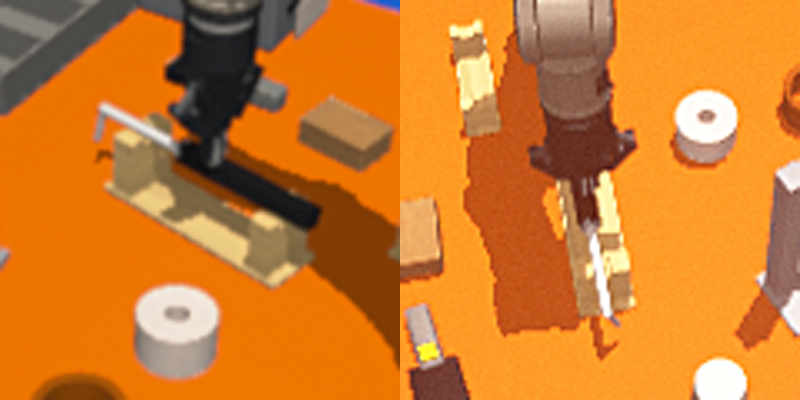

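```bash
python3 - <<'E'
from h import *
import pickle
for tag in ["w4","w5"]:
    c=pickle.load(open(f"pics/{tag}.pkl","rb")); W=cloud(np.load(f"pics/{tag}.npy"),c)
    print(tag,"cam",np.array(c["pose"])[:3,3])
    for r in [10,60,120,180,220,245]:
        row=W[r]; k=np.where((row[:,2]>60))[0]; k=k[(k>270)&(k<380)]
        print(r,k.min(),k.max(),row[(k.min()+k.max())//2], row[310], row[335])
    for rr,cc in [(270,318),(280,318),(290,225),(275,315),(275,335),(262,313),(350,322)]: print((rr,cc),W[rr,cc])
E
```

```text
w4 cam [ 395.56 -211.47  230.62]
10 295 353 [ 362.89 -204.76   88.44] [ 361.35 -210.26   86.54] [ 363.28 -200.27   86.48]
60 271 379 [ 381.55 -207.94   88.51] [ 380.17 -214.1    86.73] [ 382.3  -203.83   88.  ]
120 297 350 [ 405.47 -213.43   88.14] [ 404.4  -219.06   87.77] [ 406.49 -208.26   87.99]
180 299 348 [ 432.03 -218.59   88.7 ] [ 431.16 -224.61   87.6 ] [ 433.08 -213.13   88.74]
220 300 347 [ 452.06 -222.48   87.59] [ 450.88 -228.71   87.5 ] [ 453.15 -216.73   87.65]
245 300 346 [ 465.07 -225.     88.12] [ 463.95 -231.42   87.87] [ 466.4  -219.13   87.73]
(270, 318) [ 478.83 -230.31   87.77]
(280, 318) [ 484.87 -231.52   87.51]
(290, 225) [ 466.73 -269.41  112.5 ]
(275, 315) [ 481.21 -232.36   88.18]
(275, 335) [ 483.25 -222.19   88.08]
(262, 313) [ 473.48 -231.83   88.25]
(350, 322) [ 536.51 -239.48   82.39]
w5 cam [ 395.94 -209.41  232.78]
10 274 339 [ 361.78 -209.44   90.51] [ 362.25 -207.87   91.22] [ 361.9  -197.25   81.25]
60 271 379 [ 382.03 -205.54   92.41] [ 380.61 -211.63   90.14] [ 381.8  -200.9    81.73]
120 279 338 [ 404.48 -217.35   91.27] [ 404.66 -216.51   90.93] [ 407.58 -205.49   79.77]
180 281 337 [ 431.15 -222.43   90.73] [ 431.33 -222.     90.36] [ 436.79 -210.69   78.  ]
220 283 337 [ 450.74 -225.98   90.85] [ 450.74 -225.98   90.85] [ 458.5  -214.56   77.26]
245 285 337 [ 464.54 -228.36   89.64] [ 464.23 -228.79   90.09] [ 473.26 -217.18   76.65]
(270, 318) [ 466.43 -224.87  111.72]
(280, 318) [ 466.99 -224.9   118.82]
(290, 225) [ 535.45 -321.97    1.01]
(275, 315) [ 466.35 -226.12  115.56]
(275, 335) [ 467.55 -217.69  116.25]
(262, 313) [ 466.15 -227.25  104.37]
(350, 322) [ 542.24 -237.76   78.75]
```

```bash
python3 - <<'E'
from h import *
import pickle
for tag,rg in [("w4",[(255,345,180,236),(255,345,412,470)]),("w5",[(248,300,303,342),])]:
    c=pickle.load(open(f"pics/{tag}.pkl","rb")); W=cloud(np.load(f"pics/{tag}.npy"),c); im=cv2.imread(f"pics/{tag}.png")
    for a in rg:
        Q=W[a[0]:a[1],a[2]:a[3]]
        for r in range(0,a[1]-a[0],6): print(tag,r+a[0],"minz>60:",np.round(sorted(Q[r][:,2][Q[r][:,2]>60])[:4],1), "cols",np.where(Q[r][:,2]>60)[0][[0,-1]]+a[2] if (Q[r][:,2]>60).any() else "")
E
```

```text
w4 255 minz>60: [] cols 
w4 261 minz>60: [] cols 
w4 267 minz>60: [102.4 103.9 106.  107. ] cols [213 231]
w4 273 minz>60: [102.7 102.8 104.8 106. ] cols [210 232]
w4 279 minz>60: [101.3 101.9 104.4 104.9] cols [198 233]
w4 285 minz>60: [101.7 104.7 104.9 106.1] cols [192 233]
w4 291 minz>60: [101.8 103.2 105.3 106. ] cols [188 234]
w4 297 minz>60: [103.  104.6 104.7 107. ] cols [184 234]
w4 303 minz>60: [104.5 106.9 108.2 108.7] cols [180 233]
w4 309 minz>60: [108.7 111.2 113.3 113.8] cols [180 231]
w4 315 minz>60: [113.5 115.  115.5 117.3] cols [180 229]
w4 321 minz>60: [118.1 119.1 119.7 121. ] cols [180 226]
w4 327 minz>60: [120.5 121.6 123.1 123.9] cols [180 224]
w4 333 minz>60: [124.4 126.6 127.  128.1] cols [180 221]
w4 339 minz>60: [129.  129.7 130.2 131.8] cols [180 218]
w4 255 minz>60: [] cols 
w4 261 minz>60: [] cols 
w4 267 minz>60: [102.3 103.5 104.3 106.6] cols [415 432]
w4 273 minz>60: [101.9 102.7 103.5 105.5] cols [414 436]
w4 279 minz>60: [101.6 103.1 103.8 105.7] cols [413 448]
w4 285 minz>60: [104.  105.3 106.4 107.9] cols [413 453]
w4 291 minz>60: [102.1 104.9 10
[... 282 characters left out ...]
 120.3 120.9] cols [420 469]
w4 327 minz>60: [120.7 122.  122.7 123.1] cols [422 469]
w4 333 minz>60: [125.4 126.  126.8 128.6] cols [425 469]
w4 339 minz>60: [128.2 129.4 130.3 130.4] cols [427 469]
w5 248 minz>60: [72.8 75.2 76.5 78.3] cols [303 337]
w5 254 minz>60: [88.5 88.7 88.7 88.8] cols [303 337]
w5 260 minz>60: [88.2 88.5 88.8 89.6] cols [303 337]
w5 266 minz>60: [ 91.5  91.7 100.2 100.4] cols [303 341]
w5 272 minz>60: [ 90.6  91.4 105.6 106.2] cols [303 341]
w5 278 minz>60: [ 91.   91.6 110.7 110.8] cols [303 341]
w5 284 minz>60: [ 90.4  90.8 116.2 116.4] cols [303 341]
w5 290 minz>60: [ 90.4  90.7 121.3 121.5] cols [303 341]
w5 296 minz>60: [ 91.1  91.5 126.3 126.8] cols [303 341]
```

View pics/s4.png

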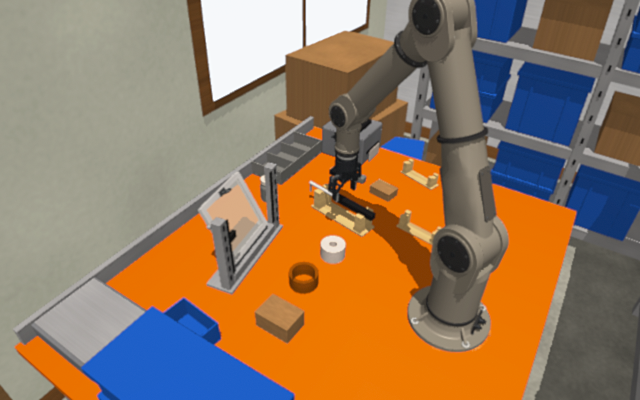

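Call:
drive_tool([
  {"rx":0,"ry":0,"rz":0,"x":0,"y":0,"z":0.01,"claw":0},
  {"rx":0,"ry":0,"rz":0,"x":0,"y":0,"z":0.04,"claw":0},
  {"rx":0,"ry":0,"rz":0,"x":0,"y":0,"z":0.06,"claw":100},
  {"rx":0,"ry":0,"rz":0,"x":0,"y":0,"z":0.06,"claw":100},
  {"rx":0,"ry":0,"rz":0,"x":0,"y":0,"z":0.06,"claw":100},
  {"rx":0,"ry":0,"rz":0,"x":0,"y":0,"z":0.06,"claw":100},
  {"rx":0,"ry":0,"rz":0,"x":0,"y":0,"z":0.06,"claw":100},
  {"rx":0,"ry":0,"rz":0,"x":0,"y":0,"z":0.06,"claw":100},
])

```text
t: 5.88
eef_pos: [476.2, -226.7, 125.8]
ee_rot: [-0.001, 0.771, 0.637, -0.001]
ft_force: [0.2, -0.5, 0.7]
gripper_width: 72.5
```

```bash
python3 look.py w6 wrist; python3 - <<'E'
from h import *
import pickle
tag="w6"
c=pickle.load(open(f"pics/{tag}.pkl","rb")); W=cloud(np.load(f"pics/{tag}.npy"),c)
for r in range(20,330,25):
    row=W[r]; k=np.where((row[:,2]>(84 if r<280 else 70)))[0]; k=k[(k>290)&(k<355)]
    if len(k):print(r,k.min(),k.max(),row[(k.min()+k.max())//2], row[k.min()+2],row[k.max()-2])
a=cv2.imread("pics/w6.png"); cv2.imwrite("pics/m6.png",a)
E
```

```text
5.8833 [ 476.19 -226.7   125.75] [-0.    0.77  0.64 -0.  ] [ 0.18 -0.46  0.72] 72.50613567592904
20 305 344 [ 352.99 -202.44   89.58] [ 350.51 -211.91   86.7 ] [ 354.27 -192.12   86.35]
45 305 344 [ 365.76 -204.91   88.07] [ 363.57 -214.64   86.15] [ 367.61 -194.55   87.14]
70 305 343 [ 379.19 -207.5    87.06] [ 377.19 -217.46   86.41] [ 381.09 -197.54   86.88]
95 304 342 [ 393.14 -210.81   88.05] [ 391.14 -220.98   86.58] [ 395.09 -200.67   87.32]
120 304 342 [ 407.69 -213.63   87.71] [ 405.69 -223.99   87.42] [ 409.75 -203.26   86.92]
145 305 341 [ 422.81 -216.57   88.15] [ 421.   -226.57   87.22] [ 424.91 -206.61   86.95]
170 305 340 [ 438.66 -220.3    87.6 ] [ 437.05 -229.98   86.39] [ 440.57 -210.1    87.87]
195 305 340 [ 455.39 -223.57   87.42] [ 453.83 -233.52   86.23] [ 457.48 -213.09   87.24]
220 305 339 [ 472.79 -226.96   87.93] [ 471.37 -237.21   86.54] [ 475.04 -216.91   87.18]
245 306 338 [ 491.2  -230.55   88.24] [ 489.67 -240.31   87.52] [ 493.8  -220.97   86.76]
270 306 338 [ 511.86 -234.59   86.55] [ 509.51 -244.5    87.28] [ 513.65 -224.54   86.83]
295 315 329 [ 536.28 -239.36   81.82] [ 536.23 -243.31   80.81] [ 538.33 -235.8    79.91]
320 291 354 [ 560.9  -244.17   80.05] [ 557.87 -267.59   78.31] [ 567.76 -220.58   77.37]
```

View pics/w6.png

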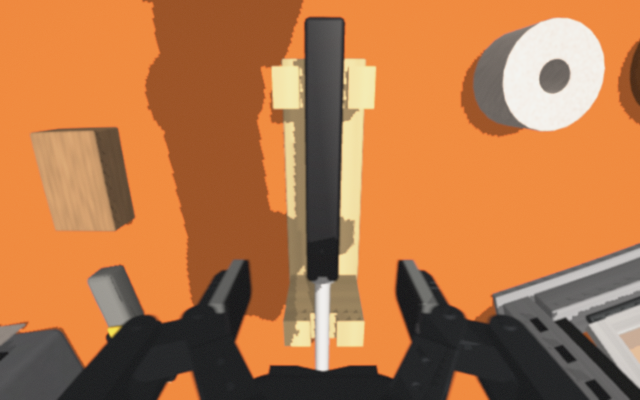

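Call:
drive_tool([
  {"rx":0,"ry":0,"rz":0,"x":0,"y":0,"z":-0.02,"claw":100},
  {"rx":0,"ry":0,"rz":0,"x":0,"y":0,"z":-0.04,"claw":100},
  {"rx":0,"ry":0,"rz":0,"x":0,"y":0,"z":-0.06,"claw":100},
  {"rx":0,"ry":0,"rz":0,"x":0,"y":0,"z":-0.075,"claw":100},
  {"rx":0,"ry":0,"rz":0,"x":0,"y":0,"z":-0.09,"claw":100},
  {"rx":0,"ry":0,"rz":0,"x":0,"y":0,"z":-0.09,"claw":100},
  {"rx":0,"ry":0,"rz":0,"x":0,"y":0,"z":-0.09,"claw":100},
  {"rx":0,"ry":0,"rz":0,"x":0,"y":0,"z":-0.09,"claw":100},
])

```text
t: 6.6
eef_pos: [477.3, -227.1, 37.3]
ee_rot: [0.0, 0.771, 0.637, 0.0]
ft_force: [0.7, -0.6, -0.6]
gripper_width: 85.4
```

```bash
python3 look.py w7 wrist;  python3 - <<'E'
from h import *
import pickle
tag="w7"
c=pickle.load(open(f"pics/{tag}.pkl","rb")); W=cloud(np.load(f"pics/{tag}.npy"),c)
for r in range(250,330,10):
    for a,b in [(170,236),(412,475)]:
        z=W[r,a:b,2]; k=np.where(z>50)[0]
        if len(k): print(r,a,k.min()+a,k.max()+a,"minz",np.sort(z[k])[:3])
for r in (60,120,200,250):print(W[r,323])
E
```

```text
6.6 [ 477.32 -227.12   37.31] [0.   0.77 0.64 0.  ] [ 0.66 -0.65 -0.55] 85.4071556868003
270 170 212 232 minz [71.46 71.66 72.25]
270 412 414 434 minz [70.35 72.11 73.33]
280 170 196 233 minz [70.1  72.2  74.12]
280 412 413 450 minz [70.82 72.68 73.26]
290 170 189 234 minz [69.67 73.15 73.87]
290 412 412 457 minz [71.44 73.86 75.55]
300 170 182 234 minz [72.47 73.27 76.21]
300 412 412 464 minz [73.44 75.12 75.57]
310 170 175 231 minz [80.66 81.56 82.61]
310 412 415 471 minz [79.47 80.48 82.27]
320 170 170 227 minz [85.74 87.23 87.91]
320 412 419 474 minz [85.98 87.95 88.14]
[ 383.86 -209.22   88.07]
[ 402.96 -212.93   86.04]
[ 431.7  -218.51   87.06]
[ 452.16 -222.48   87.35]
```

View pics/w7.png

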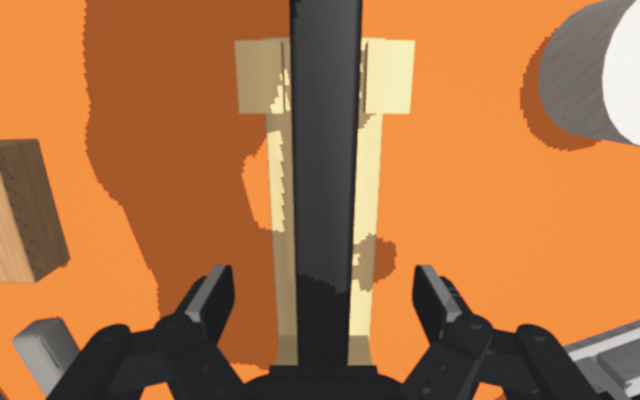

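Call:
drive_tool([
  {"rx":0,"ry":0,"rz":0,"x":0,"y":0,"z":0,"claw":0},
  {"rx":0,"ry":0,"rz":0,"x":0,"y":0,"z":0,"claw":0},
  {"rx":0,"ry":0,"rz":0,"x":0,"y":0,"z":0,"claw":0},
  {"rx":0,"ry":0,"rz":0,"x":0,"y":0,"z":0,"claw":0},
  {"rx":0,"ry":0,"rz":0,"x":0,"y":0,"z":0,"claw":0},
  {"rx":0,"ry":0,"rz":0,"x":0,"y":0,"z":0,"claw":0},
], grip_force=60)

```text
t: 7.15
eef_pos: [477.2, -227.1, 37.3]
ee_rot: [0.0, 0.771, 0.636, 0.0]
ft_force: [-1.2, 1.4, 3.7]
gripper_width: 23.0
```

```bash
python3 look.py w8 wrist
```

```text
7.15 [ 477.24 -227.11   37.28] [0.   0.77 0.64 0.  ] [-1.23  1.37  3.68] 22.96543037449824
```

View pics/w8.png

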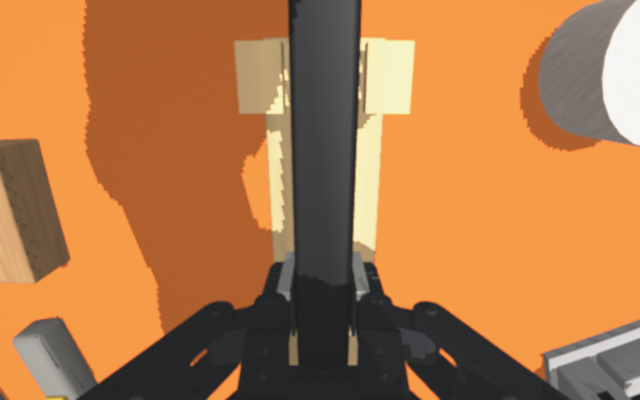

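Call:
drive_tool([
  {"rx":0,"ry":0,"rz":0,"x":0,"y":0,"z":0,"claw":0},
  {"rx":0,"ry":0,"rz":0,"x":0,"y":0,"z":0,"claw":0},
  {"rx":0,"ry":0,"rz":0,"x":0,"y":0,"z":0.01,"claw":0},
  {"rx":0,"ry":0,"rz":0,"x":0,"y":0,"z":0.03,"claw":0},
  {"rx":0,"ry":0,"rz":0,"x":0,"y":0,"z":0.06,"claw":0},
  {"rx":0,"ry":0,"rz":0,"x":0,"y":0,"z":0.1,"claw":0},
  {"rx":0,"ry":0,"rz":0,"x":0,"y":0,"z":0.14,"claw":0},
  {"rx":0,"ry":0,"rz":0,"x":0,"y":0,"z":0.18,"claw":0},
  {"rx":0,"ry":0,"rz":0,"x":0,"y":0,"z":0.22,"claw":0},
  {"rx":0,"ry":0,"rz":0,"x":0,"y":0,"z":0.26,"claw":0},
], grip_force=110)

```text
t: 8.03
eef_pos: [475.8, -226.6, 299.0]
ee_rot: [-0.0, 0.771, 0.637, -0.0]
ft_force: [0.9, -0.8, -2.5]
gripper_width: 22.6
```

```bash
python3 look.py w9 wrist; python3 look.py s9 side pole_tip;python3 look.py c9 scene pole_tip; python3 - <<'E'
import cv2,numpy as np
a=cv2.imread("pics/w9.png"); b=cv2.imread("pics/s9.png")[100:260,260:420]; c=cv2.imread("pics/c9.png")[140:300,220:380]
cv2.imwrite("pics/m9.png",np.vstack([cv2.resize(a,(480,300)),np.hstack([cv2.resize(b,(240,240)),cv2.resize(c,(240,240))])]))
E
```

```text
8.0333 [ 475.8  -226.62  298.99] [-0.    0.77  0.64 -0.  ] [ 0.93 -0.84 -2.46] 22.60135354176361
8.0833 [ 479.9  -228.14  307.72] [0.01 0.77 0.64 0.  ] [ 2.58 -2.31  4.35] 22.12232432920384
pole_tip [134.5 360.4] 0.74 [ 430.53 -222.27  353.99]
pole_tip [191.6 386.9] 0.6 [ 397.   -411.47   36.27]
8.1833 [ 478.4  -227.53  300.52] [0.   0.77 0.64 0.  ] [ 0.5   0.18 -4.69] 22.979638329352618
pole_tip [199.7 282.7] 0.55 [ 525.74 -237.8   344.6 ]
```

View pics/m9.png

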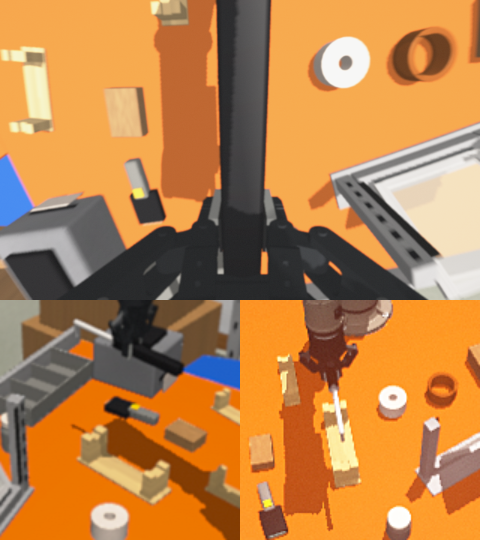

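Call:
drive_tool([
  {"rx":0,"ry":0,"rz":0.04,"x":0,"y":0.03,"z":0.003,"claw":0},
  {"rx":0,"ry":0,"rz":0.08,"x":0.01,"y":0.065,"z":0.003,"claw":0},
  {"rx":0,"ry":0,"rz":0.12,"x":0.015,"y":0.1,"z":0.003,"claw":0},
  {"rx":0,"ry":0,"rz":0.16,"x":0.02,"y":0.135,"z":0.003,"claw":0},
  {"rx":0,"ry":0,"rz":0.2,"x":0.026,"y":0.17,"z":0.003,"claw":0},
  {"rx":0,"ry":0,"rz":0.24,"x":0.032,"y":0.205,"z":0.003,"claw":0},
  {"rx":0,"ry":0,"rz":0.28,"x":0.038,"y":0.24,"z":0.003,"claw":0},
  {"rx":0,"ry":0,"rz":0.32,"x":0.044,"y":0.275,"z":0.003,"claw":0},
  {"rx":0,"ry":0,"rz":0.36,"x":0.05,"y":0.305,"z":0.003,"claw":0},
  {"rx":0,"ry":0,"rz":0.36,"x":0.056,"y":0.314,"z":0.003,"claw":0},
])

```text
t: 9.12
eef_pos: [531.1, 93.1, 297.6]
ee_rot: [-0.002, 0.641, 0.767, -0.001]
ft_force: [-0.0, 0.7, -2.6]
gripper_width: 22.6
```

Call:
drive_tool([
  {"rx":0,"ry":0,"rz":0,"x":0,"y":0,"z":0,"claw":0},
  {"rx":0,"ry":0,"rz":0,"x":0,"y":0,"z":0,"claw":0},
  {"rx":0,"ry":0,"rz":0,"x":0,"y":0,"z":0,"claw":0},
  {"rx":0,"ry":0,"rz":0,"x":0,"y":0,"z":0,"claw":0},
])

```text
t: 9.45
eef_pos: [532.5, 85.1, 299.1]
ee_rot: [-0.0, 0.646, 0.763, -0.001]
ft_force: [-0.1, 0.1, -2.9]
gripper_width: 22.2
```

```bash
python3 look.py s10 side ring pole_tip;python3 look.py c10 scene ring pole_tip; python3 look.py w10 wrist; python3 - <<'E'
import cv2,numpy as np
b=cv2.imread("pics/s10.png")[140:290,180:330]; c=cv2.imread("pics/c10.png")[170:290,330:450]
cv2.imwrite("pics/m10.png",np.hstack([cv2.resize(b,(400,400),interpolation=cv2.INTER_CUBIC),cv2.resize(c,(400,400),interpolation=cv2.INTER_CUBIC)]))
E
```

```text
9.45 [532.51  85.07 299.05] [-0.    0.65  0.76 -0.  ] [-0.06  0.09 -2.86] 22.18537245190475
ring [213.5 238.2] 0.96 [677.4   90.28 144.43]
9.6 [532.88  85.85 299.84] [ 0.    0.65  0.76 -0.  ] [-0.21  0.41 -2.67] 22.389554064009243
ring [230.5 386.3] 0.6 [692.47  98.44 182.41]
ring [234.7 378.6] 0.56 [684.86  72.42 158.28]
pole_tip [173.6 369.5] 0.76 [536.32  86.83 344.17]
pole_tip [207.7 324. ] 0.46 [425.   -35.9   48.44]
9.75 [532.97  86.58 300.03] [0.   0.65 0.76 0.  ] [ 0.05 -0.13 -1.39] 22.21879317733113
```

View pics/m10.png

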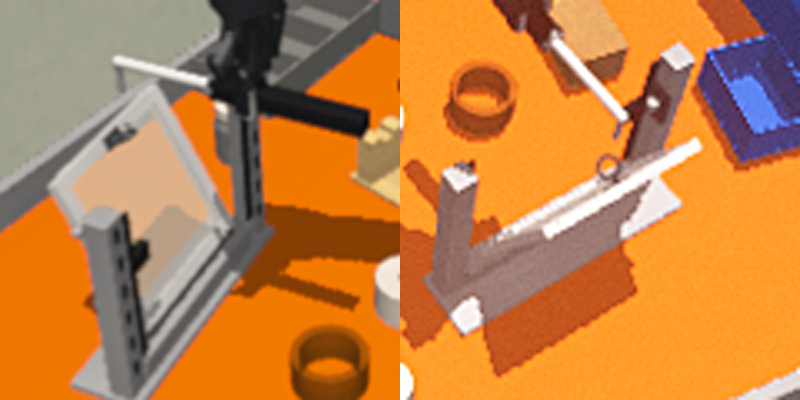

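View pics/w10.png

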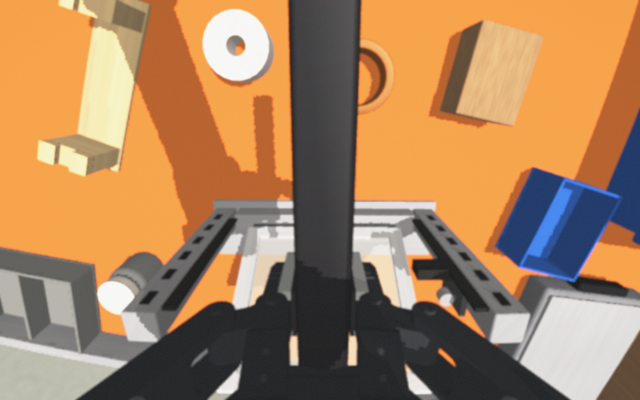

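```bash
python3 - <<'E'
from h import *
import pickle
C=lambda t:pickle.load(open(f"pics/{t}.pkl","rb"))
cs,cc,cw=C("s10"),C("c10"),C("w10")
b=cv2.imread("pics/s10.png")[155:200,205:250]; c=cv2.imread("pics/c10.png")[195:235,375:415]
for n,cam,tag in [("side",cs,"s"),("scene",cc,"c")]:
    yaw=np.radians(9.6); ex=np.array([np.cos(yaw),np.sin(yaw),0])
    g=np.array([533,86.8,337.5]); top=g+160*ex; tip=top-[0,0,40]
    print(n,"pred top,tip,ring",proj(cam,[top,tip,[691,113.8,240]]))
cv2.imwrite("pics/m10z.png",np.hstack([cv2.resize(b,(405,405),interpolation=cv2.INTER_CUBIC),cv2.resize(c,(400,405),interpolation=cv2.INTER_CUBIC)]))
# handle pitch from wrist depth
W=cloud(np.load("pics/w10.npy"),cw)
for r in (20,80,140,200,250): print(W[r,323])
E
```

```text
side pred top,tip,ring [[222.93 162.66]
 [224.44 174.35]
 [226.41 190.46]]
scene pred top,tip,ring [[396.44 204.52]
 [394.48 211.1 ]
 [391.93 220.01]]
[427.14  68.6  350.09]
[445.31  71.68 351.27]
[464.98  75.   350.53]
[487.15  78.75 349.85]
[507.77  82.24 349.96]
```

View pics/m10z.png

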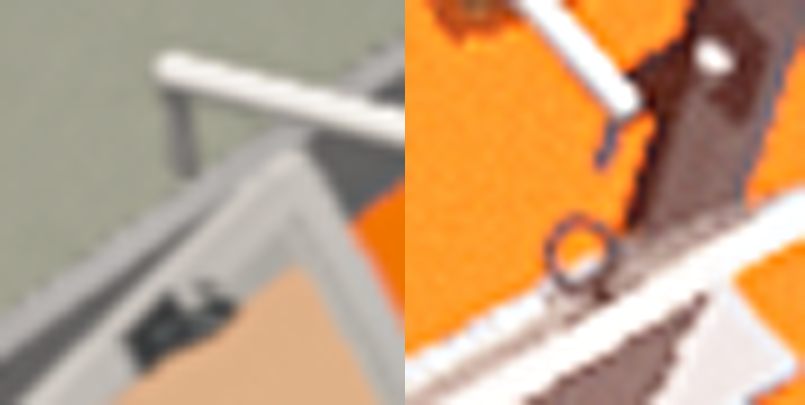

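```bash
python3 - <<'E'
from h import *
import pickle
C=lambda t:pickle.load(open(f"pics/{t}.pkl","rb"))
yaw=np.radians(9.6); ex=np.array([np.cos(yaw),np.sin(yaw),0]); ey=np.array([-ex[1],ex[0],0]); a=.464
fx=np.cos(a)*ex-np.array([0,0,np.sin(a)])
ring=np.array([691,113.8,240]); t=np.linspace(0,2*np.pi,60)
circ=lambda R: ring+R*(np.cos(t)[:,None]*fx+np.sin(t)[:,None]*ey)
g=np.array([533,86.8,338]); top=g+160*ex; tip=top-[0,0,40]
out=[]
for tag,(r0,c0) in [("s10",(162,205)),("c10",(195,372))]:
    im=cv2.imread(f"pics/{tag}.png")[r0:r0+40,c0:c0+40]; S=10
    z=cv2.resize(im,None,fx=S,fy=S,interpolation=cv2.INTER_CUBIC); z0=z.copy()
    cam=C(tag)
    for R in (10,15):
        q=((proj(cam,circ(R))-[c0,r0]+.5)*S).astype(int); cv2.polylines(z,[q],True,(0,255,0),1)
    q=((proj(cam,[top,tip])-[c0,r0]+.5)*S).astype(int); cv2.line(z,tuple(map(int,q[0])),tuple(map(int,q[1])),(255,0,255),1)
    out.append(z)
cv2.imwrite("pics/m10o.png",np.hstack(out))
E
```

```text
(no output)
```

View pics/m10o.png

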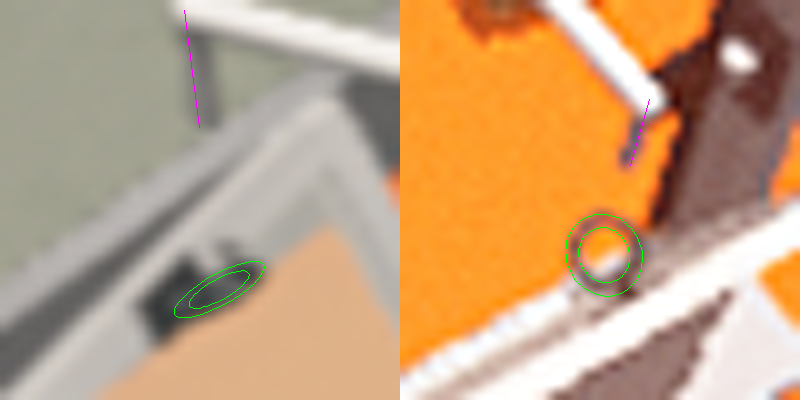

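Call:
drive_tool([
  {"rx":0,"ry":0,"rz":0,"x":0.002,"y":0.0005,"z":-0.012,"claw":0},
  {"rx":0,"ry":0,"rz":0,"x":0.002,"y":0.0005,"z":-0.024,"claw":0},
  {"rx":0,"ry":0,"rz":0,"x":0.002,"y":0.0005,"z":-0.034,"claw":0},
  {"rx":0,"ry":0,"rz":0,"x":0.002,"y":0.0005,"z":-0.04,"claw":0},
  {"rx":0,"ry":0,"rz":0,"x":0.002,"y":0.0005,"z":-0.04,"claw":0},
  {"rx":0,"ry":0,"rz":0,"x":0.002,"y":0.0005,"z":-0.04,"claw":0},
])

```text
t: 10.3
eef_pos: [534.9, 87.5, 259.5]
ee_rot: [-0.0, 0.645, 0.764, -0.0]
ft_force: [1.0, 0.1, -2.5]
gripper_width: 22.7
```

```bash
cat > ov.py <<'E'
import sys
from h import *
from workcell import arm,read_camera,get_calibration
import pickle
tag=sys.argv[1]; a=float(sys.argv[2]); 
yaw=np.radians(9.6); ex=np.array([np.cos(yaw),np.sin(yaw),0]); ey=np.array([-ex[1],ex[0],0])
O=np.array([691,113.8,0])-ex*(200*np.sin(.464)-26*np.cos(.464))
ring=O+ex*(200*np.sin(a)-26*np.cos(a))+np.array([0,0,50+200*np.cos(a)+26*np.sin(a)])
fx=np.cos(a)*ex-np.array([0,0,np.sin(a)]); t=np.linspace(0,2*np.pi,60)
out=[]
for n in ("side","scene"):
    s=arm.get_state(); cam=get_calibration(n); im,d=read_camera(n); cv2.imwrite(f"pics/{tag}_{n}.png",im)
    print(s["t"],s["eef_pos"],s["ft_force"])
    c=proj(cam,[ring])[0]; c0,r0=int(c[0]-20),int(c[1]-22)
    z=cv2.resize(im[r0:r0+40,c0:c0+40],None,fx=10,fy=10,interpolation=cv2.INTER_CUBIC); out.append(z.copy())
    for R in (10,15):
        q=((proj(cam,ring+R*(np.cos(t)[:,None]*fx+np.sin(t)[:,None]*ey))-[c0,r0]+.5)*10).astype(int); cv2.polylines(z,[q],True,(0,255,0),1)
    out[-1]=z
print("ring",ring); cv2.imwrite(f"pics/{tag}.png",np.hstack(out))
E
python3 ov.py o11 0.464
```

```text
10.3 [534.86  87.52 259.49] [ 1.03  0.05 -2.47]
10.35 [535.23  87.6  260.07] [-0.51 -1.31 -2.53]
ring [691.   113.8  240.49]
```

View pics/o11.png

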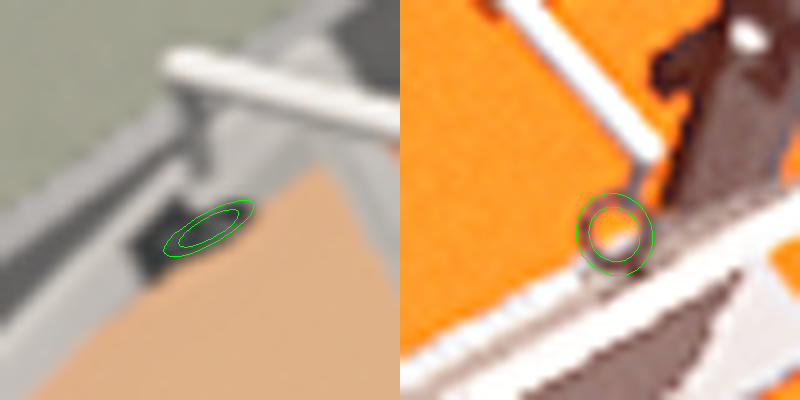

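Call:
drive_tool([
  {"rx":0,"ry":0,"rz":0,"x":0,"y":0,"z":-0.005,"claw":0},
  {"rx":0,"ry":0,"rz":0,"x":0,"y":0,"z":-0.01,"claw":0},
  {"rx":0,"ry":0,"rz":0,"x":0,"y":0,"z":-0.014,"claw":0},
  {"rx":0,"ry":0,"rz":0,"x":0,"y":0,"z":-0.017,"claw":0},
  {"rx":0,"ry":0,"rz":0,"x":0,"y":0,"z":-0.02,"claw":0},
  {"rx":0,"ry":0,"rz":0,"x":0,"y":0,"z":-0.02,"claw":0},
])

```text
t: 10.9
eef_pos: [534.6, 87.4, 239.1]
ee_rot: [-0.0, 0.645, 0.764, -0.001]
ft_force: [0.5, -0.4, -4.0]
gripper_width: 22.4
```

```bash
python3 ov.py o12 0.464
```

```text
10.9 [534.57  87.38 239.07] [ 0.53 -0.39 -3.98]
10.95 [534.78  87.45 239.5 ] [ 0.65  0.68 -3.19]
ring [691.   113.8  240.49]
```

View pics/o12.png

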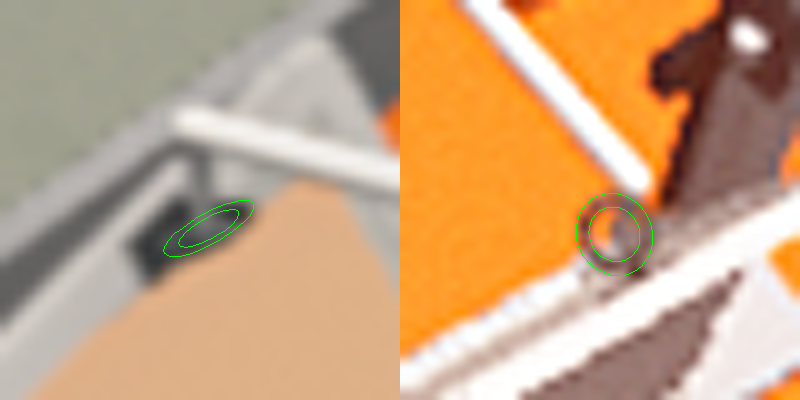

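Call:
drive_tool([
  {"rx":0,"ry":0,"rz":0,"x":0,"y":-0.001,"z":0,"claw":0},
  {"rx":0,"ry":0,"rz":0,"x":0,"y":-0.002,"z":-0.004,"claw":0},
  {"rx":0,"ry":0,"rz":0,"x":0,"y":-0.002,"z":-0.008,"claw":0},
  {"rx":0,"ry":0,"rz":0,"x":0,"y":-0.002,"z":-0.012,"claw":0},
  {"rx":0,"ry":0,"rz":0,"x":0,"y":-0.002,"z":-0.015,"claw":0},
  {"rx":0,"ry":0,"rz":0,"x":0,"y":-0.002,"z":-0.015,"claw":0},
])

```text
t: 11.5
eef_pos: [534.4, 85.4, 223.9]
ee_rot: [-0.001, 0.645, 0.764, -0.001]
ft_force: [-0.3, -0.0, -4.2]
gripper_width: 22.1
```

```bash
python3 ov.py o13 0.464
```

```text
11.5 [534.43  85.38 223.89] [-0.27 -0.02 -4.22]
11.55 [534.66  85.46 224.35] [-0.52 -0.22 -2.61]
ring [691.   113.8  240.49]
```

View pics/o13.png

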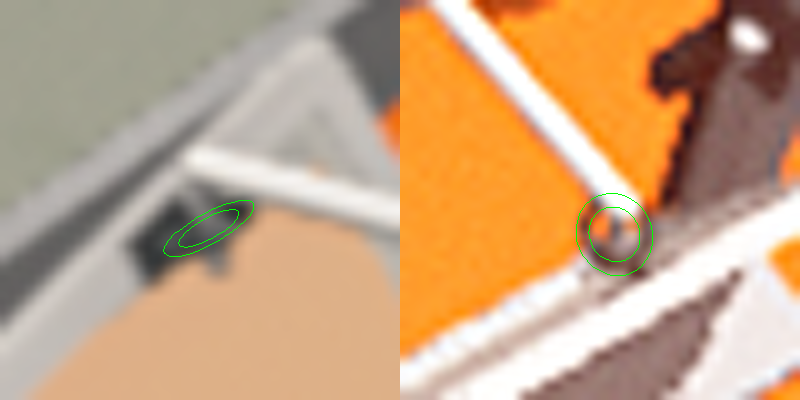

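Call:
drive_tool([
  {"rx":0,"ry":0,"rz":0,"x":-0.003,"y":-0.0005,"z":0,"claw":0},
  {"rx":0,"ry":0,"rz":0,"x":-0.006,"y":-0.001,"z":0,"claw":0},
  {"rx":0,"ry":0,"rz":0,"x":-0.009,"y":-0.0015,"z":0.001,"claw":0},
  {"rx":0,"ry":0,"rz":0,"x":-0.012,"y":-0.002,"z":0.002,"claw":0},
  {"rx":0,"ry":0,"rz":0,"x":-0.015,"y":-0.0025,"z":0.003,"claw":0},
  {"rx":0,"ry":0,"rz":0,"x":-0.018,"y":-0.003,"z":0.004,"claw":0},
])

```text
t: 12.1
eef_pos: [516.7, 82.6, 229.2]
ee_rot: [0.0, 0.645, 0.764, 0.0]
ft_force: [1.2, 1.0, -4.1]
gripper_width: 22.3
```

```bash
python3 ov.py o14 0.4
```

```text
12.1 [516.74  82.65 229.16] [ 1.19  1.   -4.12]
12.15 [516.23  82.54 229.26] [-0.1   0.6  -4.36]
ring [678.85 111.75 244.34]
```

View pics/o14.png

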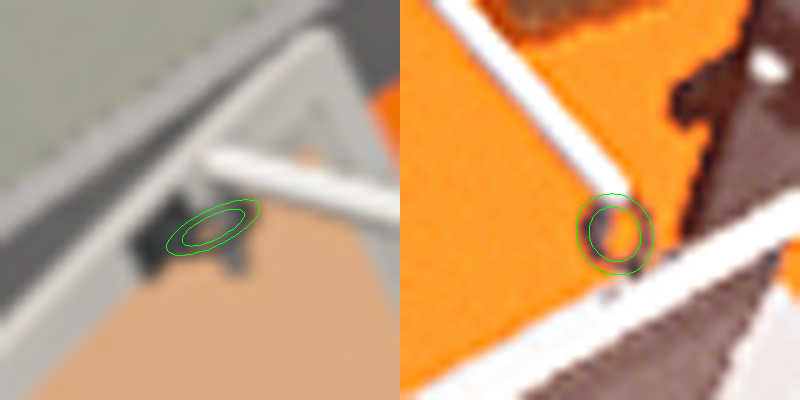

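Call:
drive_tool([
  {"rx":0,"ry":0,"rz":0,"x":-0.004,"y":-0.0007,"z":0.001,"claw":0},
  {"rx":0,"ry":0,"rz":0,"x":-0.008,"y":-0.0014,"z":0.002,"claw":0},
  {"rx":0,"ry":0,"rz":0,"x":-0.012,"y":-0.002,"z":0.003,"claw":0},
  {"rx":0,"ry":0,"rz":0,"x":-0.016,"y":-0.0027,"z":0.004,"claw":0},
  {"rx":0,"ry":0,"rz":0,"x":-0.02,"y":-0.0034,"z":0.0045,"claw":0},
  {"rx":0,"ry":0,"rz":0,"x":-0.024,"y":-0.0041,"z":0.005,"claw":0},
  {"rx":0,"ry":0,"rz":0,"x":-0.028,"y":-0.0047,"z":0.0055,"claw":0},
  {"rx":0,"ry":0,"rz":0,"x":-0.032,"y":-0.0054,"z":0.006,"claw":0},
  {"rx":0,"ry":0,"rz":0,"x":-0.035,"y":-0.0059,"z":0.0065,"claw":0},
  {"rx":0,"ry":0,"rz":0,"x":-0.038,"y":-0.0064,"z":0.007,"claw":0},
])

```text
t: 13.03
eef_pos: [478.6, 76.1, 235.9]
ee_rot: [-0.0, 0.645, 0.764, -0.0]
ft_force: [1.4, 0.8, -3.6]
gripper_width: 22.3
```

```bash
python3 ov.py o15 0.2
```

```text
13.0333 [478.56  76.05 235.92] [ 1.39  0.81 -3.61]
13.0833 [478.1   75.95 235.95] [-1.06  1.05 -3.68]
ring [639.73 105.13 251.18]
```

View pics/o15.png

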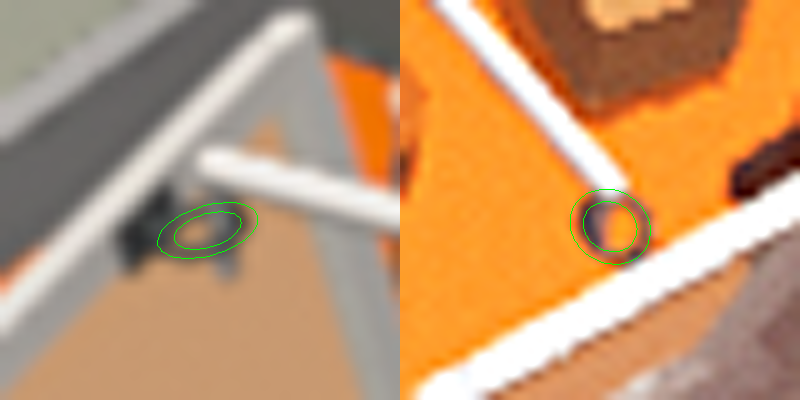

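Call:
drive_tool([
  {"rx":0,"ry":0,"rz":0,"x":-0.001,"y":-0.0002,"z":0,"claw":0},
  {"rx":0,"ry":0,"rz":0,"x":-0.002,"y":-0.0003,"z":0,"claw":0},
  {"rx":0,"ry":0,"rz":0,"x":-0.003,"y":-0.0005,"z":0,"claw":0},
  {"rx":0,"ry":0,"rz":0,"x":-0.004,"y":-0.0007,"z":0,"claw":0},
  {"rx":0,"ry":0,"rz":0,"x":-0.005,"y":-0.0008,"z":0,"claw":0},
  {"rx":0,"ry":0,"rz":0,"x":-0.006,"y":-0.001,"z":0,"claw":0},
])

```text
t: 13.63
eef_pos: [473.1, 75.1, 236.0]
ee_rot: [0.0, 0.645, 0.764, 0.0]
ft_force: [1.9, 0.7, -2.5]
gripper_width: 22.3
```

Call:
drive_tool([
  {"rx":0,"ry":0,"rz":0,"x":-0.001,"y":-0.0002,"z":0,"claw":0},
  {"rx":0,"ry":0,"rz":0,"x":-0.002,"y":-0.0003,"z":0,"claw":0},
  {"rx":0,"ry":0,"rz":0,"x":-0.003,"y":-0.0005,"z":0,"claw":0},
  {"rx":0,"ry":0,"rz":0,"x":-0.004,"y":-0.0007,"z":0,"claw":0},
  {"rx":0,"ry":0,"rz":0,"x":-0.005,"y":-0.0008,"z":0,"claw":0},
  {"rx":0,"ry":0,"rz":0,"x":-0.006,"y":-0.001,"z":0,"claw":0},
])

```text
t: 14.13
eef_pos: [466.9, 74.1, 236.0]
ee_rot: [0.0, 0.645, 0.764, 0.0]
ft_force: [1.2, 0.8, -2.2]
gripper_width: 22.2
```

Call:
drive_tool([
  {"rx":0,"ry":0,"rz":0,"x":-0.001,"y":-0.0002,"z":0,"claw":0},
  {"rx":0,"ry":0,"rz":0,"x":-0.002,"y":-0.0003,"z":0,"claw":0},
  {"rx":0,"ry":0,"rz":0,"x":-0.003,"y":-0.0005,"z":0,"claw":0},
  {"rx":0,"ry":0,"rz":0,"x":-0.004,"y":-0.0007,"z":0,"claw":0},
])

```text
t: 14.47
eef_pos: [462.9, 73.4, 235.9]
ee_rot: [-0.0, 0.645, 0.764, 0.0]
ft_force: [1.6, 1.0, -2.6]
gripper_width: 22.5
```

Call:
drive_tool([
  {"rx":0,"ry":0,"rz":0,"x":-0.001,"y":-0.0002,"z":0,"claw":0},
  {"rx":0,"ry":0,"rz":0,"x":-0.002,"y":-0.0003,"z":0,"claw":0},
  {"rx":0,"ry":0,"rz":0,"x":-0.003,"y":-0.0005,"z":0,"claw":0},
  {"rx":0,"ry":0,"rz":0,"x":-0.004,"y":-0.0007,"z":0,"claw":0},
])

```text
t: 14.8
eef_pos: [459.5, 72.9, 236.0]
ee_rot: [0.0, 0.645, 0.764, 0.001]
ft_force: [3.9, 1.1, -4.9]
gripper_width: 21.9
```

Call:
drive_tool([
  {"rx":0,"ry":0,"rz":0,"x":-0.001,"y":-0.0002,"z":0,"claw":0},
  {"rx":0,"ry":0,"rz":0,"x":-0.002,"y":-0.0003,"z":0,"claw":0},
  {"rx":0,"ry":0,"rz":0,"x":-0.003,"y":-0.0005,"z":0,"claw":0},
  {"rx":0,"ry":0,"rz":0,"x":-0.004,"y":-0.0007,"z":0,"claw":0},
])

```text
t: 15.13
eef_pos: [456.5, 72.5, 236.3]
ee_rot: [0.001, 0.645, 0.764, 0.001]
ft_force: [7.4, 2.9, -6.7]
gripper_width: 22.2
```

Call:
drive_tool([
  {"rx":0,"ry":0,"rz":0,"x":-0.001,"y":-0.0002,"z":0,"claw":0},
  {"rx":0,"ry":0,"rz":0,"x":-0.002,"y":-0.0003,"z":0,"claw":0},
  {"rx":0,"ry":0,"rz":0,"x":-0.002,"y":-0.0003,"z":0,"claw":0},
])

```text
t: 15.38
eef_pos: [453.9, 72.1, 236.1]
ee_rot: [0.001, 0.645, 0.764, 0.001]
ft_force: [6.1, 2.1, -5.1]
gripper_width: 22.3
```

Call:
drive_tool([
  {"rx":0,"ry":0,"rz":0,"x":-0.001,"y":-0.0002,"z":0,"claw":0},
  {"rx":0,"ry":0,"rz":0,"x":-0.002,"y":-0.0003,"z":0,"claw":0},
  {"rx":0,"ry":0,"rz":0,"x":-0.002,"y":-0.0003,"z":0,"claw":0},
])

```text
t: 15.63
eef_pos: [451.3, 71.6, 235.9]
ee_rot: [0.0, 0.645, 0.764, 0.0]
ft_force: [4.1, 2.3, -4.4]
gripper_width: 22.8
```

```bash
python3 ov.py o16 0.07
```

```text
15.6333 [451.28  71.56 235.93] [ 4.06  2.31 -4.38]
15.6833 [451.25  71.59 235.94] [ 3.93  1.95 -4.86]
ring [613.89 100.76 251.33]
```

View pics/o16.png

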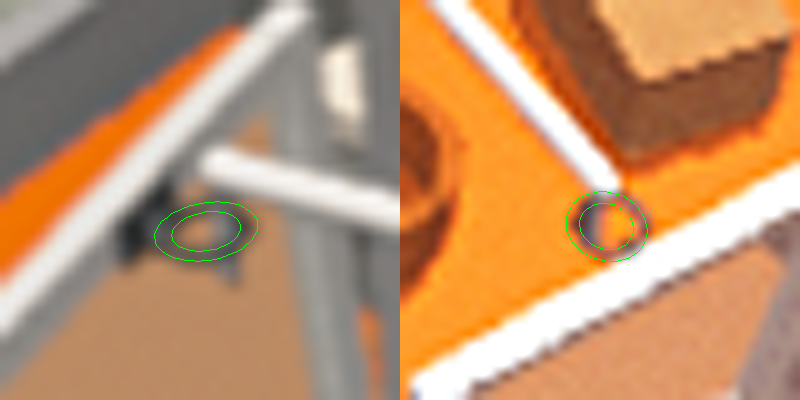

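Call:
drive_tool([
  {"rx":0,"ry":0,"rz":0,"x":-0.001,"y":-0.0002,"z":0,"claw":0},
  {"rx":0,"ry":0,"rz":0,"x":-0.002,"y":-0.0003,"z":0,"claw":0},
  {"rx":0,"ry":0,"rz":0,"x":-0.002,"y":-0.0003,"z":0,"claw":0},
])

```text
t: 15.98
eef_pos: [448.3, 71.0, 235.7]
ee_rot: [-0.0, 0.645, 0.764, -0.0]
ft_force: [2.5, 1.4, -3.4]
gripper_width: 22.5
```

Call:
drive_tool([
  {"rx":0,"ry":0,"rz":0,"x":-0.001,"y":-0.0002,"z":0,"claw":0},
  {"rx":0,"ry":0,"rz":0,"x":-0.001,"y":-0.0002,"z":0,"claw":0},
])

```text
t: 16.15
eef_pos: [447.3, 70.8, 235.7]
ee_rot: [-0.0, 0.645, 0.764, -0.001]
ft_force: [1.3, 2.1, -3.4]
gripper_width: 22.5
```

```bash
python3 ov.py o17 0.05
```

```text
16.15 [447.29  70.79 235.7 ] [ 1.32  2.13 -3.38]
16.2 [447.35  70.77 235.71] [ 0.2   0.93 -3.04]
ring [609.93 100.09 251.05]
```

View pics/o17.png

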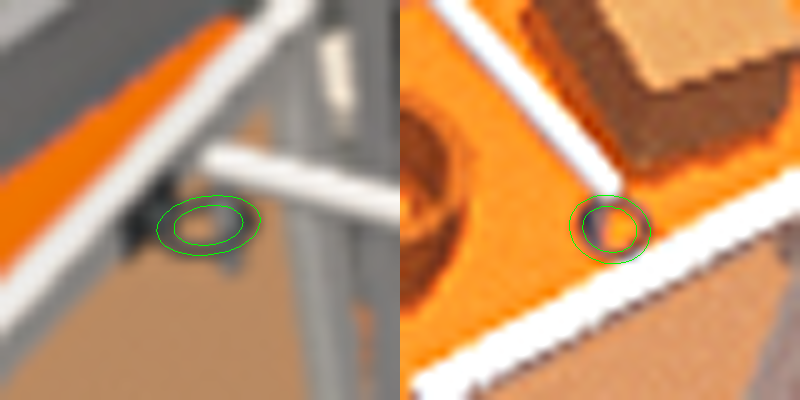

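Call:
drive_tool([
  {"rx":0,"ry":0,"rz":0,"x":-0.001,"y":-0.0002,"z":0,"claw":0},
  {"rx":0,"ry":0,"rz":0,"x":-0.002,"y":-0.0003,"z":0,"claw":0},
  {"rx":0,"ry":0,"rz":0,"x":-0.002,"y":-0.0003,"z":0,"claw":0},
  {"rx":0,"ry":0,"rz":0,"x":-0.002,"y":-0.0003,"z":0,"claw":0},
])

```text
t: 16.58
eef_pos: [445.8, 70.2, 235.9]
ee_rot: [-0.0, 0.645, 0.764, -0.0]
ft_force: [0.2, -0.3, -2.5]
gripper_width: 22.1
```

```bash
python3 ov.py o18 0.04
```

```text
16.5833 [445.81  70.18 235.86] [ 0.21 -0.32 -2.53]
16.6333 [445.92  70.24 235.92] [-0.19 -0.41 -2.3 ]
ring [607.94  99.75 250.88]
```

View pics/o18.png

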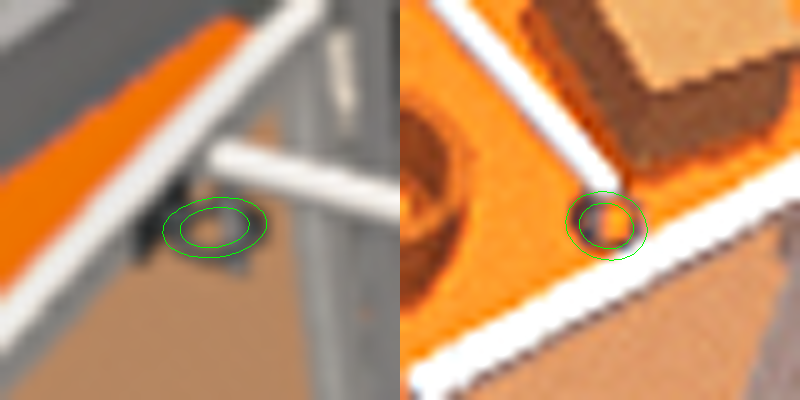

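Call:
drive_tool([
  {"rx":0,"ry":0,"rz":0,"x":-0.001,"y":-0.0002,"z":0,"claw":0},
  {"rx":0,"ry":0,"rz":0,"x":-0.002,"y":-0.0003,"z":0,"claw":0},
  {"rx":0,"ry":0,"rz":0,"x":-0.002,"y":-0.0003,"z":0,"claw":0},
])

```text
t: 16.93
eef_pos: [443.8, 70.3, 235.9]
ee_rot: [-0.0, 0.645, 0.764, -0.0]
ft_force: [0.6, 0.4, -2.4]
gripper_width: 22.6
```

```bash
python3 ov.py o19 0.03; python3 - <<'E'
import cv2,numpy as np
A=[cv2.imread(f"pics/{t}_side.png") for t in("o17","o18","o19")]
for x,y in((0,1),(1,2)): print(np.abs(A[x].astype(int)-A[y]).sum(-1)[150:260,190:300].mean())
cv2.imwrite("pics/flap19.png",np.hstack([cv2.resize(a[140:300,170:300],(266,328),interpolation=cv2.INTER_CUBIC) for a in A]))
E
```

```text
16.9333 [443.84  70.29 235.92] [ 0.6   0.42 -2.39]
16.9833 [443.94  70.33 235.93] [-0.43  0.92 -3.49]
ring [605.96  99.42 250.69]
10.081239669421487
3.362727272727273
```

View pics/o19.png

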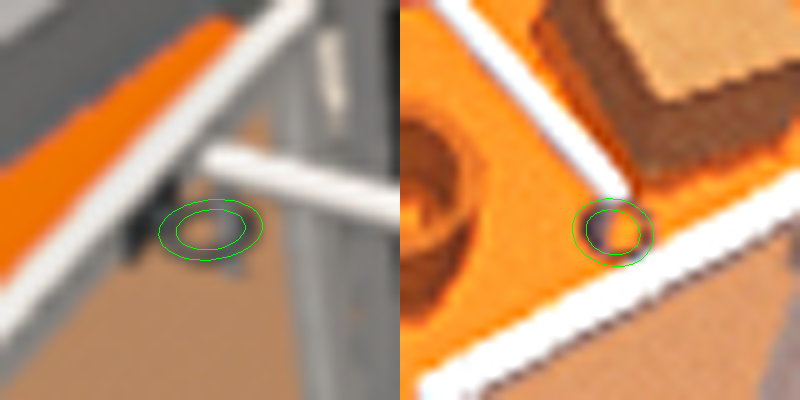

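View pics/flap19.png

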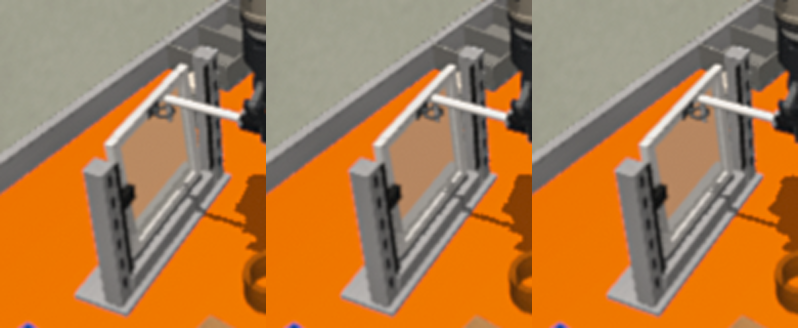

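Call:
drive_tool([
  {"rx":0,"ry":0,"rz":0,"x":-0.001,"y":-0.0002,"z":0,"claw":0},
  {"rx":0,"ry":0,"rz":0,"x":-0.001,"y":-0.0002,"z":0,"claw":0},
  {"rx":0,"ry":0,"rz":0,"x":-0.001,"y":-0.0002,"z":0,"claw":0},
])

```text
t: 17.28
eef_pos: [443.3, 70.3, 236.0]
ee_rot: [0.0, 0.645, 0.764, 0.0]
ft_force: [2.0, 1.3, -3.5]
gripper_width: 22.5
```

Call:
drive_tool([
  {"rx":0,"ry":0,"rz":0,"x":-0.001,"y":-0.0002,"z":0,"claw":0},
  {"rx":0,"ry":0,"rz":0,"x":-0.001,"y":-0.0002,"z":0,"claw":0},
  {"rx":0,"ry":0,"rz":0,"x":-0.001,"y":-0.0002,"z":0,"claw":0},
])

```text
t: 17.53
eef_pos: [442.9, 70.3, 236.2]
ee_rot: [0.001, 0.645, 0.764, 0.001]
ft_force: [4.4, 2.5, -4.2]
gripper_width: 22.4
```

```bash
python3 ov.py o20 0.03; python3 - <<'E'
import cv2,numpy as np
A=[cv2.imread(f"pics/{t}_side.png") for t in("o18","o19","o20")]
for x,y in((0,1),(1,2)): print(np.abs(A[x].astype(int)-A[y]).sum(-1)[150:260,190:300].mean())
E
```

```text
17.5333 [442.95  70.29 236.21] [ 4.37  2.54 -4.18]
17.5833 [442.96  70.27 236.2 ] [ 4.68  0.73 -4.27]
ring [605.96  99.42 250.69]
3.362727272727273
3.029421487603306
```

View pics/o20.png

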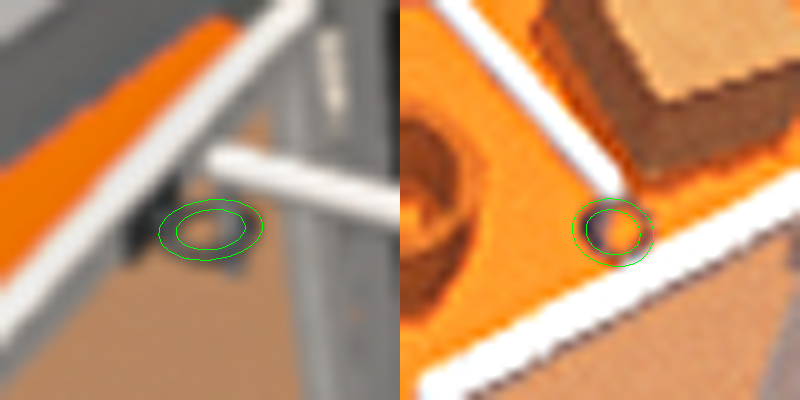

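Call:
drive_tool([
  {"rx":0,"ry":0,"rz":0,"x":-0.001,"y":-0.0002,"z":0,"claw":0},
  {"rx":0,"ry":0,"rz":0,"x":-0.0015,"y":-0.0002,"z":0,"claw":0},
  {"rx":0,"ry":0,"rz":0,"x":-0.0015,"y":-0.0002,"z":0,"claw":0},
])

```text
t: 17.88
eef_pos: [442.6, 70.4, 236.5]
ee_rot: [0.001, 0.645, 0.764, 0.002]
ft_force: [8.1, 1.4, -6.8]
gripper_width: 22.2
```

Call:
drive_tool([
  {"rx":0,"ry":0,"rz":0,"x":0.003,"y":0.0005,"z":0,"claw":0},
  {"rx":0,"ry":0,"rz":0,"x":0.006,"y":0.001,"z":0,"claw":0},
  {"rx":0,"ry":0,"rz":0,"x":0.009,"y":0.0015,"z":0,"claw":0},
  {"rx":0,"ry":0,"rz":0,"x":0.009,"y":0.0015,"z":0,"claw":0},
  {"rx":0,"ry":0,"rz":0,"x":0.009,"y":0.0015,"z":0,"claw":0},
])

```text
t: 18.3
eef_pos: [449.3, 71.1, 235.7]
ee_rot: [-0.0, 0.645, 0.764, -0.0]
ft_force: [-0.7, -0.8, -2.7]
gripper_width: 22.5
```

```bash
python3 ov.py o21 0.03
```

```text
18.3 [449.32  71.08 235.71] [-0.7  -0.8  -2.71]
18.35 [449.23  71.07 235.7 ] [-0.8  -0.4  -3.05]
ring [605.96  99.42 250.69]
```

View pics/o21.png

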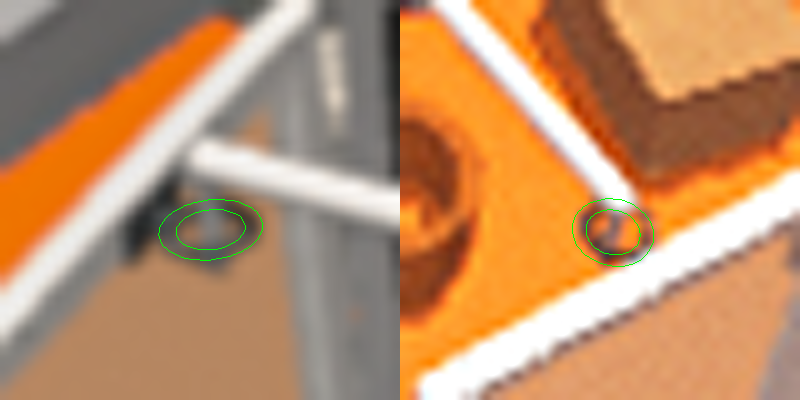

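Call:
drive_tool([
  {"rx":0,"ry":0,"rz":0,"x":0,"y":0,"z":0.005,"claw":0},
  {"rx":0,"ry":0,"rz":0,"x":0,"y":0,"z":0.01,"claw":0},
  {"rx":0,"ry":0,"rz":0,"x":0,"y":0,"z":0.015,"claw":0},
  {"rx":0,"ry":0,"rz":0,"x":0,"y":0,"z":0.02,"claw":0},
  {"rx":0,"ry":0,"rz":0,"x":0,"y":0,"z":0.025,"claw":0},
  {"rx":0,"ry":0,"rz":0,"x":0,"y":0,"z":0.03,"claw":0},
  {"rx":0,"ry":0,"rz":0,"x":0,"y":0,"z":0.038,"claw":0},
  {"rx":0,"ry":0,"rz":0,"x":0,"y":0,"z":0.05,"claw":0},
  {"rx":0,"ry":0,"rz":0,"x":0,"y":0,"z":0.062,"claw":0},
  {"rx":0,"ry":0,"rz":0,"x":0,"y":0,"z":0.064,"claw":0},
])

```text
t: 19.23
eef_pos: [450.6, 71.6, 302.3]
ee_rot: [0.001, 0.645, 0.764, 0.001]
ft_force: [1.2, 0.2, -2.7]
gripper_width: 22.8
```

```bash
python3 ov.py o22 0.03; python3 look.py w22 wrist; python3 - <<'E'
import cv2,numpy as np,pickle
from h import *
A=[cv2.imread(f"pics/{t}_side.png") for t in("o21","o22")]
cv2.imwrite("pics/flap22.png",np.hstack([cv2.resize(a[140:300,170:300],(266,328),interpolation=cv2.INTER_CUBIC) for a in A]))
W=cloud(np.load("pics/w22.npy"),pickle.load(open("pics/w22.pkl","rb")))
for r in (20,80,140,200,250): print(W[r,323])
E
```

```text
19.2333 [450.65  71.57 302.33] [ 1.17  0.22 -2.71]
19.2833 [450.45  71.49 301.64] [ 0.17  0.97 -1.66]
ring [605.96  99.42 250.69]
19.3333 [449.91  71.32 300.58] [0.   0.64 0.76 0.  ] [ 0.25  0.04 -2.92] 22.542054036577262
[344.3   53.32 351.86]
[362.15  56.35 351.19]
[382.03  59.73 349.54]
[403.8   63.43 351.  ]
[424.73  66.98 350.3 ]
```

View pics/o22.png

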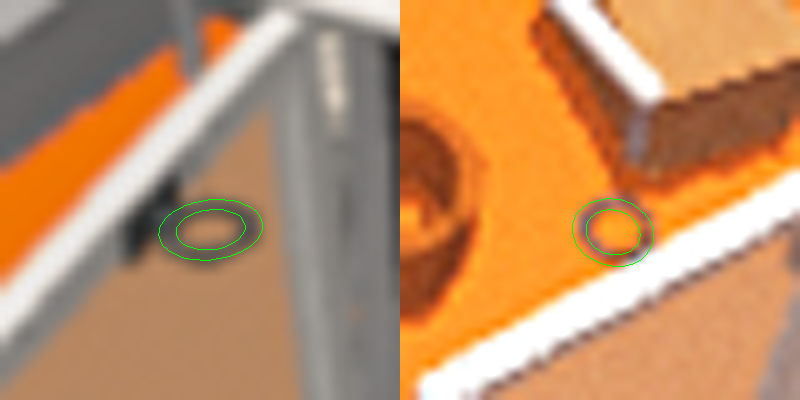

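View pics/flap22.png

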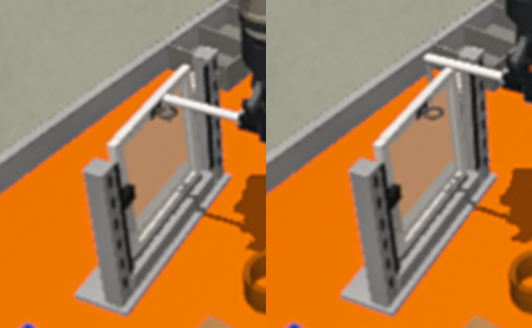

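Call:
drive_tool([
  {"rx":0,"ry":0,"rz":-0.04,"x":0.003,"y":-0.03,"z":0.01,"claw":0},
  {"rx":0,"ry":0,"rz":-0.08,"x":0.006,"y":-0.06,"z":0.02,"claw":0},
  {"rx":0,"ry":0,"rz":-0.12,"x":0.009,"y":-0.095,"z":0.02,"claw":0},
  {"rx":0,"ry":0,"rz":-0.16,"x":0.012,"y":-0.13,"z":0.02,"claw":0},
  {"rx":0,"ry":0,"rz":-0.2,"x":0.016,"y":-0.165,"z":0.02,"claw":0},
  {"rx":0,"ry":0,"rz":-0.24,"x":0.019,"y":-0.2,"z":0.02,"claw":0},
  {"rx":0,"ry":0,"rz":-0.28,"x":0.022,"y":-0.235,"z":0.01,"claw":0},
  {"rx":0,"ry":0,"rz":-0.32,"x":0.025,"y":-0.265,"z":0,"claw":0},
  {"rx":0,"ry":0,"rz":-0.36,"x":0.028,"y":-0.288,"z":-0.01,"claw":0},
  {"rx":0,"ry":0,"rz":-0.36,"x":0.028,"y":-0.298,"z":-0.03,"claw":0},
])

```text
t: 20.22
eef_pos: [477.8, -231.3, 270.0]
ee_rot: [0.001, 0.773, 0.634, -0.0]
ft_force: [1.0, -0.5, -2.3]
gripper_width: 22.5
```

Call:
drive_tool([
  {"rx":0,"ry":0,"rz":0,"x":0,"y":0,"z":-0.04,"claw":0},
  {"rx":0,"ry":0,"rz":0,"x":0,"y":0,"z":-0.08,"claw":0},
  {"rx":0,"ry":0,"rz":0,"x":0,"y":0,"z":-0.12,"claw":0},
  {"rx":0,"ry":0,"rz":0,"x":0,"y":0,"z":-0.15,"claw":0},
  {"rx":0,"ry":0,"rz":0,"x":0,"y":0,"z":-0.17,"claw":0},
  {"rx":0,"ry":0,"rz":0,"x":0,"y":0,"z":-0.17,"claw":0},
  {"rx":0,"ry":0,"rz":0,"x":0,"y":0,"z":-0.17,"claw":0},
  {"rx":0,"ry":0,"rz":0,"x":0,"y":0,"z":-0.17,"claw":0},
  {"rx":0,"ry":0,"rz":0,"x":0,"y":0,"z":-0.17,"claw":0},
])

```text
t: 20.97
eef_pos: [478.9, -227.3, 101.6]
ee_rot: [0.001, 0.771, 0.636, 0.001]
ft_force: [-0.3, -0.1, -1.6]
gripper_width: 22.5
```

```bash
python3 look.py w23 wrist; python3 look.py s23 side; python3 look.py c23 scene; python3 - <<'E'
import cv2,numpy as np
a=cv2.imread("pics/w23.png"); b=cv2.imread("pics/s23.png")[130:260,280:410]; c=cv2.imread("pics/c23.png")[180:290,230:340]
cv2.imwrite("pics/m23.png",np.vstack([cv2.resize(a,(480,300)),np.hstack([cv2.resize(b,(240,240)),cv2.resize(c,(240,240))])]))
E
```

```text
20.9667 [ 478.88 -227.31  101.63] [0.   0.77 0.64 0.  ] [-0.35 -0.08 -1.6 ] 22.52271120125842
21.0167 [ 478.81 -227.31  101.64] [0.   0.77 0.64 0.  ] [-0.45  0.13 -2.54] 22.632653125420962
21.0667 [ 478.64 -227.25  101.51] [0.   0.77 0.64 0.  ] [ 0.64 -0.08 -2.87] 22.412677739480298
```

View pics/m23.png

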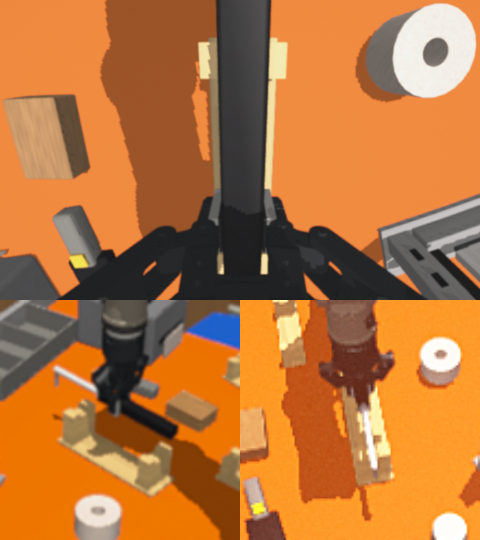

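Call:
drive_tool([
  {"rx":0,"ry":0,"rz":0,"x":-0.0015,"y":0,"z":-0.015,"claw":0},
  {"rx":0,"ry":0,"rz":0,"x":-0.0015,"y":0,"z":-0.03,"claw":0},
  {"rx":0,"ry":0,"rz":0,"x":-0.0015,"y":0,"z":-0.042,"claw":0},
  {"rx":0,"ry":0,"rz":0,"x":-0.0015,"y":0,"z":-0.052,"claw":0},
  {"rx":0,"ry":0,"rz":0,"x":-0.0015,"y":0,"z":-0.058,"claw":0},
  {"rx":0,"ry":0,"rz":0,"x":-0.0015,"y":0,"z":-0.062,"claw":0},
  {"rx":0,"ry":0,"rz":0,"x":-0.0015,"y":0,"z":-0.062,"claw":0},
  {"rx":0,"ry":0,"rz":0,"x":-0.0015,"y":0,"z":-0.062,"claw":0},
])

```text
t: 21.78
eef_pos: [476.4, -227.0, 38.3]
ee_rot: [0.0, 0.771, 0.637, 0.0]
ft_force: [-0.3, 0.5, -2.7]
gripper_width: 22.5
```

Call:
drive_tool([
  {"rx":0,"ry":0,"rz":0,"x":0,"y":0,"z":-0.001,"claw":0},
  {"rx":0,"ry":0,"rz":0,"x":0,"y":0,"z":-0.002,"claw":0},
  {"rx":0,"ry":0,"rz":0,"x":0,"y":0,"z":-0.002,"claw":0},
  {"rx":0,"ry":0,"rz":0,"x":0,"y":0,"z":-0.002,"claw":0},
])

```text
t: 22.12
eef_pos: [476.6, -227.1, 37.4]
ee_rot: [0.001, 0.771, 0.636, 0.0]
ft_force: [-2.5, 0.8, 10.3]
gripper_width: 22.2
```

```bash
python3 look.py w24 wrist; python3 look.py s24 side; python3 - <<'E'
import cv2,numpy as np,pickle
from h import *
a=cv2.imread("pics/w24.png"); b=cv2.imread("pics/s24.png")[150:250,290:390]
cv2.imwrite("pics/m24.png",np.hstack([cv2.resize(a,(480,300)),cv2.resize(b,(300,300),interpolation=cv2.INTER_CUBIC)]))
W=cloud(np.load("pics/w24.npy"),pickle.load(open("pics/w24.pkl","rb")))
for r in (20,80,140,200,240): print(W[r,323])
E
```

```text
22.1167 [ 476.62 -227.06   37.42] [0.   0.77 0.64 0.  ] [-2.46  0.8  10.26] 22.150669281433718
22.1667 [ 476.64 -227.04   37.42] [0.   0.77 0.64 0.  ] [-3.15  1.31  9.17] 22.57249205148004
[ 371.34 -206.82   88.17]
[ 389.27 -210.3    88.86]
[ 408.84 -214.1    87.84]
[ 430.43 -218.29   88.67]
[ 446.61 -221.44   88.45]
```

View pics/m24.png

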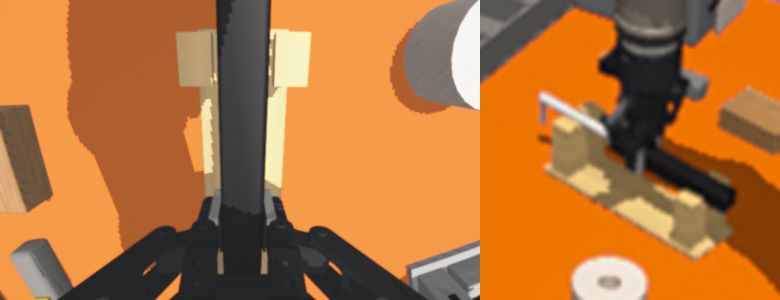

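Call:
drive_tool([
  {"rx":0,"ry":0,"rz":0,"x":0,"y":0,"z":0.0015,"claw":0},
  {"rx":0,"ry":0,"rz":0,"x":0,"y":0,"z":0.0015,"claw":0},
  {"rx":0,"ry":0,"rz":0,"x":0,"y":0,"z":0.0015,"claw":40},
  {"rx":0,"ry":0,"rz":0,"x":0,"y":0,"z":0.0015,"claw":60},
  {"rx":0,"ry":0,"rz":0,"x":0,"y":0,"z":0.0015,"claw":100},
  {"rx":0,"ry":0,"rz":0,"x":0,"y":0,"z":0.0015,"claw":100},
  {"rx":0,"ry":0,"rz":0,"x":0,"y":0,"z":0.0015,"claw":100},
  {"rx":0,"ry":0,"rz":0,"x":0,"y":0,"z":0.0015,"claw":100},
], grip_force=30)

```text
t: 22.88
eef_pos: [476.1, -226.8, 37.4]
ee_rot: [0.0, 0.771, 0.637, 0.0]
ft_force: [0.3, -0.2, -0.2]
gripper_width: 85.4
```

Call:
drive_tool([
  {"rx":0,"ry":0,"rz":0,"x":0,"y":0,"z":0.02,"claw":100},
  {"rx":0,"ry":0,"rz":0,"x":0,"y":0,"z":0.05,"claw":100},
  {"rx":0,"ry":0,"rz":0,"x":0,"y":0,"z":0.09,"claw":100},
  {"rx":0,"ry":0,"rz":0,"x":0,"y":0,"z":0.13,"claw":100},
  {"rx":0,"ry":0,"rz":0,"x":0,"y":0,"z":0.17,"claw":100},
  {"rx":0,"ry":0,"rz":0,"x":0,"y":0,"z":0.21,"claw":100},
  {"rx":0,"ry":0,"rz":0,"x":0,"y":0,"z":0.25,"claw":100},
  {"rx":0,"ry":0,"rz":0,"x":0,"y":0,"z":0.25,"claw":100},
  {"rx":0,"ry":0,"rz":0,"x":0,"y":0,"z":0.25,"claw":100},
  {"rx":0,"ry":0,"rz":0,"x":0,"y":0,"z":0.25,"claw":100},
])

```text
t: 23.72
eef_pos: [475.6, -226.7, 286.9]
ee_rot: [-0.0, 0.771, 0.637, -0.0]
ft_force: [-1.6, -0.3, -0.6]
gripper_width: 85.4
```

```bash
python3 look.py w25 wrist; python3 ov.py o25 0.03; python3 - <<'E'
from h import *
import pickle
c=pickle.load(open("pics/w25.pkl","rb")); W=cloud(np.load("pics/w25.npy"),c)
for r in range(60,290,24):
    z=W[r,285:360,2]; k=np.where(z>(84 if r<205 else 77))[0]
    if len(k):
        u=(k.min()+k.max())/2+285; o,d=ray(c,(r,u)); h=87 if r<205 else 81; print(r,k.min()+285,k.max()+285,o+d*(h-o[2])/d[2],W[r,int(u),2])
a=cv2.imread("pics/w25.png");b=cv2.imread("pics/o25_side.png")[130:290,170:390]
cv2.imwrite("pics/m25.png",np.vstack([cv2.resize(a,(480,300)),cv2.resize(b,(480,298))]))
E
```

```text
23.7167 [ 475.6  -226.66  286.94] [-0.    0.77  0.64 -0.  ] [-1.59 -0.31 -0.58] 85.35926585921415
23.7667 [ 475.16 -226.48  286.06] [-0.23 -0.01 -0.46]
23.8167 [ 475.03 -226.42  285.7 ] [-0.12  0.39 -0.9 ]
ring [605.96  99.42 250.69]
60 312 334 [ 356.69 -203.8    87.  ] 87.61219018877483
84 312 334 [ 380.59 -208.43   87.  ] 88.23966963428308
108 312 333 [ 405.25 -213.78   87.  ] 87.04436884602575
132 313 333 [ 431.1  -218.24   87.  ] 87.87016479966263
156 313 332 [ 457.84 -224.01   87.  ] 87.15824804314758
180 313 332 [ 485.93 -229.48   87.  ] 86.6192543004093
204 313 332 [ 515.41 -235.21   87.  ] 86.9164853481966
228 318 326 [ 548.87 -242.38   81.  ] 82.38290579872262
252 298 348 [ 582.48 -247.61   81.  ] 81.98240586204707
276 318 326 [ 617.62 -255.79   81.  ] 82.21688345869973
```

View pics/m25.png

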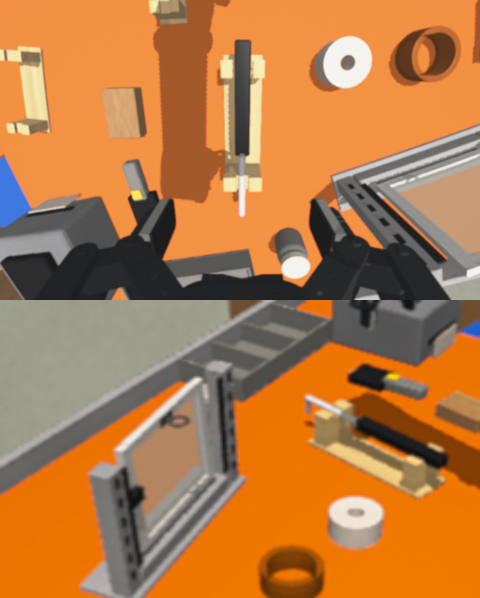

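View pics/o25.png

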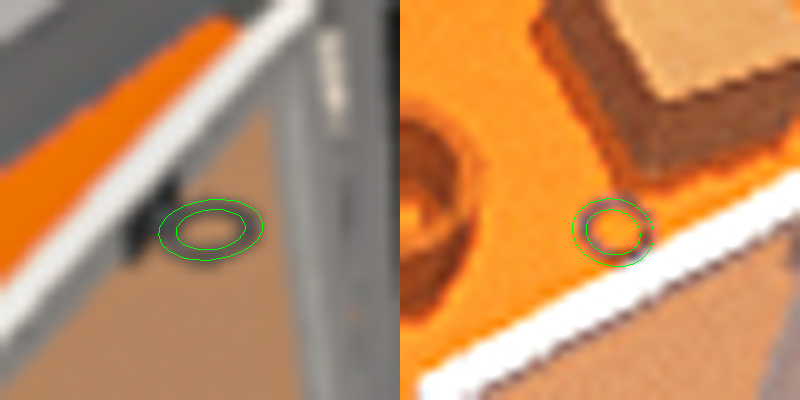

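```bash
python3 - <<'E'
from workcell import arm
print(arm.finish_job())
E
```

```text
the job is handed in; nothing more can be done
None
```

The flap is home and caught, and the pole is back on its rest; I handed the job in at about 23.8 s. The hand-in reports no verdict.

**What I did:** I took the pole from the large rest, put the pin down through the ring and pulled the flap from about 0.46 rad. The catch resisted with about 8 N, then the pull dropped to zero and the flap drew on by itself. A light extra pull met the stop, at about 8 N along the pull with hardly any movement. I then centred the pin in the ring, lifted it out and laid the pole back.

**Last checks:**
- **Flap:** the ring stayed at about 0.03 rad in both the side and scene pictures, before and after unhooking and at the end.
- **Pole:** it lies level, with the handle top at about 87 mm and its axis within about 1 mm of where it lay. I did not re-measure its place lengthwise.
- **Forces:** the highest reading while hooked was about 11 N in total, including roughly 3 N of pole weight. Readings came only at the end of each move, so a short peak between them would not show.

**What went wrong or disagreed:**
- **First grasp missed:** the depth pictures showed the fingertips about 31 mm higher than the given tool frame says. The fingers shut on top of the handle, pressed with about 37 N and rolled the pole briefly. It settled flat in the same place, and I corrected the height and gripped it properly.
- **Pin length:** the pin measured about 158 to 159 mm ahead of the grip instead of 160, and I corrected for that before hooking.
- **Bystanders:** they looked untouched in the pictures, but I did not measure them.

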